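Clear the soil-lab bench after rinsing

ROBOT

A 6-joint arm with a two-finger parallel gripper is mounted at the origin on the work surface. World frame = base frame: x ahead of the robot, y to its left, z up, the work surface at z = 0. Lengths are in m, angles in rad, forces in N, time in s.
With the tool pointing down it reaches from about 0.375 to 0.75 m from the base axis. Payload 9 kg.
Tool frame: the origin (TCP) lies between the finger pads; the fingertips stand env.nose_length ahead of it and the grasp point (between the pads) is the TCP (env.nose_length is the distance from the TCP to the fingertips, in m); z points along the fingers, y is the line along which they close (so a half turn about z gives the same grasp; the last joint's range is limited). The gripper opens to 85 mm and grips with 20 to 120 N. Pads are 22 mm wide; open, the fingers measure 114 mm over their backs; the gripper's body (76 mm by 85 mm) begins 54 mm behind the grasp point. The pads swing forward as they close: fully open they stand 13 mm farther back than shut.
Start: joints at [-1.47, 0.104, 0.097, 1.564, 0, 1.353], TCP at [0.188, -0.57, 0.25] pointing down, gripper open.
Joint ranges: [-2.99, 2.99], [-0.84, 1.86], [-1.1, 1.16], [-1.84, 2.11], [-1.51, 1.56], [-3.14, 3.14]. Speed limits (rad/s): [2.22, 2.22, 2.57, 3.14, 3.14, 3.14].

INTERFACE

Orientations are given as a rotation vector (axis times angle).
In Python, from bench import env, grab_frame, calibration gives the robot as it stands.
- The arm moves only by the shell command python3 -m jog 'ROWS' [FORCE]. ROWS is JSON, a list of rows, each an object of numbers: "tx", "ty", "tz": the shift along the world's x, y, z in mm; "wx", "wy", "wz": the turn, a rotation vector about the world's x, y, z in rad; "fingers": the closure, from -1 (fully open) to 1 (shut), so that 0 is half open. In form: [{"tx": .., "ty": .., "tz": .., "wx": .., "wy": .., "wz": .., "fingers": ..}, ...]. A call has 1 to 10 rows; each row shifts and turns the commanded pose from where the row before left it; what a row does not reach is not made up. A row lasts 1/12 s, in which the tool goes at most 41.7 mm and 7.16 degrees, less where a joint would pass 70% of its speed; a pose out of reach is approached as far as the arm can. A call is refused whole if a number of a shift passes 41.7 or a number of a turn 0.125, either way. A call with a gripper value outside its range is refused whole. The fingers move at their own pace and stop on an object; FORCE is the grip in N (left out, the last holds). Time passes only in rows, so rows that do not move let the fingers close. It gives the time, the measured TCP pose, the force, the opening and the grip force at its end, in the units of the state.
- env.read_state(): the state, without advancing time (a new reading comes with each control period).
- grab_frame(name): name is "side" or "top" or "wrist"; returns (picture, depth): 400x640x3 uint8, red, green, blue; 400x640 float32, m along the optical axis (not along the pixel's ray), 0 where there is no reading.
- calibration(name): a dict with "camera_matrix" (3x3 intrinsics, pixels), "R" (3x3) and "t" (3): a world point X has camera coordinates R X + t; the wrist camera has in their place "T_tool_cam" (4x4, takes a point from camera to tool coordinates, whose origin is the TCP and whose axes are the flange's). Camera axes: x right, y down, z forward; pixel columns grow to the right and rows downward; lengths in m; the calibration is good to about 2 mm. A picture is of the moment at which its call begins: read the wrist's pose just before it. calibration takes no time and is no camera call.
- env.hand_in(): hands the job in; it is judged then, once.
The state is a dict: "time": time; "joint_positions": joint angles; "joint_velocities": joint speeds; "joint_torque": joint torques, N m; "ee_pos": TCP position; "tool_rot": TCP orientation; "force": force on the tool from outside, world axes, zero at the start; "torque": the same for the moment, N m; "width": finger opening in m; "finger_force": force on a finger pad.
Only numpy, scipy, OpenCV 4.12 (cv2) and the standard library are available. Lean on these libraries where they do the work, as an engineer would, in place of code of your own. Each camera call takes 0.05 s, during which the arm holds its last target. There are 200 camera calls.

TASK

The rinsed soil-test tools have to be put up to drain. Stand every stirring rod on the bench upright in the holder cup of its own colour, steel shaft down and handle up, its shaft resting on the cup's floor; and set the two square steel dishes, right way up, on the sloping draining plate so that they slide down and lie flat on it, one in the low corner against both blue ledges, the other next to it along one of the ledges, touching that ledge and the first dish. Leave the jar and the measuring cylinder where they stand.

Things in the scene. Friction and masses are not known exactly. Their poses are not given: they have to be found in the camera images.
- rod_blue_mid (a point): Stirring rod with blue handle, 200 mm long, about 70 g; absent in some runs. The point is the middle of the handle (95 mm long, 20 x 20 mm square), on the rod's axis. Own x runs along the rod from shaft to handle: handle end 47.5 mm along +x; free end of the steel shaft (10 mm thick, thin 13 mm blade) 152.5 mm along -x; balance point 25 mm along -x.
- cup_blue_in (a point): Upright blue holder cup, stuck to the bench by its black rubber foot (76 mm across). The point is the centre of the inner floor, 8 mm above the bench. Straight wall: 50 mm outside, 44 mm bore; rim 100 mm above the bench (92 mm above this point).
- rod_red_mid (a point): Stirring rod with red handle, 200 mm long, about 70 g; absent in some runs. The point is the middle of the handle (95 mm long, 20 x 20 mm square), on the rod's axis. Own x runs along the rod from shaft to handle: handle end 47.5 mm along +x; free end of the steel shaft (10 mm thick, thin 13 mm blade) 152.5 mm along -x; balance point 25 mm along -x.
- cup_red_in (a point): Upright red holder cup, stuck to the bench by its black rubber foot (76 mm across). The point is the centre of the inner floor, 8 mm above the bench. Straight wall: 50 mm outside, 44 mm bore; rim 100 mm above the bench (92 mm above this point).
- rod_green_mid (a point): Stirring rod with green handle, 200 mm long, about 70 g; absent in some runs. The point is the middle of the handle (95 mm long, 20 x 20 mm square), on the rod's axis. Own x runs along the rod from shaft to handle: handle end 47.5 mm along +x; free end of the steel shaft (10 mm thick, thin 13 mm blade) 152.5 mm along -x; balance point 25 mm along -x.
- cup_green_in (a point): Upright green holder cup, stuck to the bench by its black rubber foot (76 mm across). The point is the centre of the inner floor, 8 mm above the bench. Straight wall: 50 mm outside, 44 mm bore; rim 100 mm above the bench (92 mm above this point).
- rod_yellow_mid (a point): Stirring rod with yellow handle, 200 mm long, about 70 g; absent in some runs. The point is the middle of the handle (95 mm long, 20 x 20 mm square), on the rod's axis. Own x runs along the rod from shaft to handle: handle end 47.5 mm along +x; free end of the steel shaft (10 mm thick, thin 13 mm blade) 152.5 mm along -x; balance point 25 mm along -x.
- cup_yellow_in (a point): Upright yellow holder cup, stuck to the bench by its black rubber foot (76 mm across). The point is the centre of the inner floor, 8 mm above the bench. Straight wall: 50 mm outside, 44 mm bore; rim 100 mm above the bench (92 mm above this point).
- dish_a_mid (a point): One of two alike dark steel weighing dishes, an open square tray 60 x 60 mm and 28 mm high, walls 3 mm, 120 g, standing on the bench. The point is its centre, 14 mm above its underside; own z is up.
- dish_b_mid (a point): One of two alike dark steel weighing dishes, an open square tray 60 x 60 mm and 28 mm high, walls 3 mm, 120 g, standing on the bench. The point is its centre, 14 mm above its underside; own z is up.
- slope: Fixed slippery metal plate of the draining stand, tilted 0.32 rad both ways, blue ledges 15 mm high along its two lower sides. Origin: on the plate in the low corner where the ledges' inner faces meet, 22 mm above the bench; x and y run uphill along the ledges (180 and 140 mm), z off the plate. A dish let go lying square along one ledge slides to the corner by itself; let go in mid-plate it may twist off a finger and jam cornerwise.
- jar: Bystander: white jar with blue cap, 60 mm wide, 100 mm high; origin at its underside.
- measure: Bystander: glass measuring cylinder 38 mm wide, 130 mm high, on a 64 mm foot; origin at its underside.
Things that resemble listed ones, but are neither listed nor needed, are in the scene too. What is shaped like the part that bears dish_a_mid but green is not meant.

How it is judged:
By the outcome, as a careful person would: the job done as asked, in the order asked, and still so for the second after the job is handed in, with the robot touching nothing.
Of rod_blue, rod_red, rod_green, rod_yellow only 3 to 4 are there at a start; the rules pass over those that are not, and their reading is None.
At some moment in a run one of rod_blue, rod_red, rod_green, rod_yellow, dish_a, dish_b may be knocked a few centimetres aside while the robot is not near it.
It also fails if it takes over 210 s, if anything falls off the work surface, if the arm or the gripper's body presses on something with over 40 N, if the wrist force passes 120 N, or if a joint passes its speed limit or range.

## Working session

There is one attempt and no reset: what is moved stays moved. The work goes in short steps, Python scripts to look and compute and a shell command to move; the robot and the scene stay as the last step left them, time stands still between calls to the robot, and variables do not carry over. Pictures are saved under pics/ and viewed, at most 14 in all, crops included, and the job is handed in when it is done.

```bash
ls; mkdir -p pics
cat > h.py <<'E'
import numpy as np, cv2
from bench import env, grab_frame, calibration
from scipy.spatial.transform import Rotation as R
def campose(name, st=None):
    c=calibration(name); K=np.array(c["camera_matrix"])
    if name=="wrist":
        T=np.array(c["T_tool_cam"]); st=st or env.read_state()
        Rt=R.from_rotvec(st["tool_rot"]).as_matrix()
        return K, Rt@T[:3,:3], Rt@T[:3,3]+np.array(st["ee_pos"])
    Rw=np.array(c["R"]); t=np.array(c["t"]); return K, Rw.T, -Rw.T@t
def ray(cp,u,v):
    K,Rc,o=cp; return o, Rc@np.linalg.inv(K)@np.array([u,v,1.])
def onz(cp,u,v,z):
    o,d=ray(cp,u,v); return o+d*(z-o[2])/d[2]
def cloud(cp,dep):
    K,Rc,o=cp; v,u=np.mgrid[:400,:640]
    p=np.stack([(u-K[0,2])/K[0,0]*dep,(v-K[1,2])/K[1,1]*dep,dep],-1)
    return p@Rc.T+o
def shot(name,fn=None):
    cp=campose(name); im,d=grab_frame(name)
    if fn: cv2.imwrite("pics/"+fn,im[...,::-1])
    return cp,im,d
E
python3 - <<'E'
from h import *
for n in("top","side"):
    cp,im,d=shot(n,n+"0.png"); print(n,cp[2],cp[1][:,2]); np.savez(n+"0.npz",im=im,d=d)
print(env.nose_length, env.read_state())
E
```

```text
pics
top [ 0.399676   -0.04684386  1.05726686] [ 0.12076671  0.02492712 -0.99236789]
side [-0.28499926  1.00813789  0.80117248] [ 0.53472678 -0.68592844 -0.49352756]
0.019 {'time': 0.1, 'joint_positions': array([-1.46973308e+00,  1.04699377e-01,  9.65311266e-02,  1.56389109e+00,
        3.29217838e-05,  1.35307638e+00]), 'joint_velocities': array([-0.00065563, -0.0006251 ,  0.00328795,  0.00082128, -0.00112187,
       -0.0009609 ]), 'joint_torque': array([ 6.31633156e-03, -5.58200347e+01,  5.04724038e+01,  1.28984009e-02,
       -2.25954909e-04,  3.12945770e-05]), 'ee_pos': array([ 0.18802472, -0.56948381,  0.2495563 ]), 'tool_rot': array([-3.10052693e+00, -4.98426022e-01, -1.67212547e-04]), 'force': array([ 0.60759382, -0.09928528,  0.00201057]), 'torque': array([ 0.00422871, -0.04513821, -0.07269357]), 'finger_force': 0.0, 'width': 0.08565132722903417}
```

View pics/top0.png

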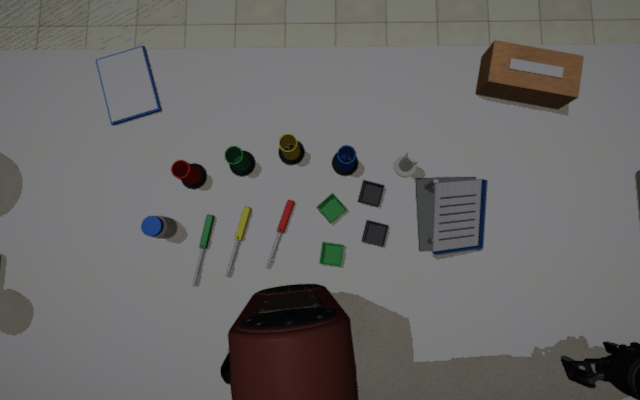

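View pics/side0.png

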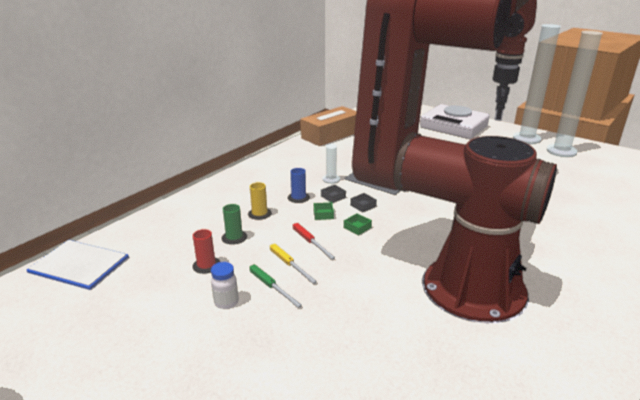

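Top view: rods green (204,232), yellow (239,225) and red (287,215), with handles up-image. No blue rod is visible. Cups are red (182,170), green (235,155), yellow (289,143) and blue (346,155). Dark dishes are at (371,193) and (375,233). The green trays at (332,208) and (332,254) are decoys. The thing at (455,215) may be the draining plate, so I'll crop in closer and check depth.

Run:
```python
from h import *
z=np.load("top0.npz"); im,d=z["im"],z["d"]; cp=campose("top"); P=cloud(cp,d)
c=cv2.resize(im[125:275,310:510],None,fx=4,fy=4,interpolation=cv2.INTER_CUBIC); c=np.clip(c*1.5,0,255)
cv2.imwrite("pics/crop1.png",c[...,::-1])
np.set_printoptions(precision=3,suppress=True)
for u,v in [(371,193),(375,233),(332,208),(405,165),(422,200),(422,240),(440,200),(450,240),(475,200),(470,240),(482,190),(300,320),(560,350)]: print(u,v,P[v,u])
hsv=cv2.cvtColor(im,cv2.COLOR_RGB2HSV)
print([ (k,hsv[v,u]) for k,u,v in [("g",208,225),("y",244,218),("r",288,210),("b",484,200)]])
```

```text
371 193 [ 0.554 -0.167  0.002]
375 233 [ 0.441 -0.177  0.005]
332 208 [ 0.511 -0.057  0.005]
405 165 [ 0.619 -0.25   0.073]
422 200 [ 0.534 -0.308  0.011]
422 240 [ 0.423 -0.306  0.007]
440 200 [ 0.522 -0.331  0.1  ]
450 240 [ 0.422 -0.367  0.056]
475 200 [ 0.527 -0.433  0.066]
470 240 [ 0.422 -0.427  0.035]
482 190 [ 0.552 -0.449  0.075]
300 320 [ 0.328 -0.018  0.67 ]
560 350 [ 0.133 -0.663  0.003]
[('g', array([ 68, 135,  98], dtype=uint8)), ('y', array([ 30, 158, 123], dtype=uint8)), ('r', array([  1, 191, 120], dtype=uint8)), ('b', array([108, 185,  62], dtype=uint8))][ WARN:0@0.181] global loadsave.cpp:1063 imwrite_ Unsupported depth image for selected encoder is fallbacked to CV_8U.
```

View pics/crop1.png

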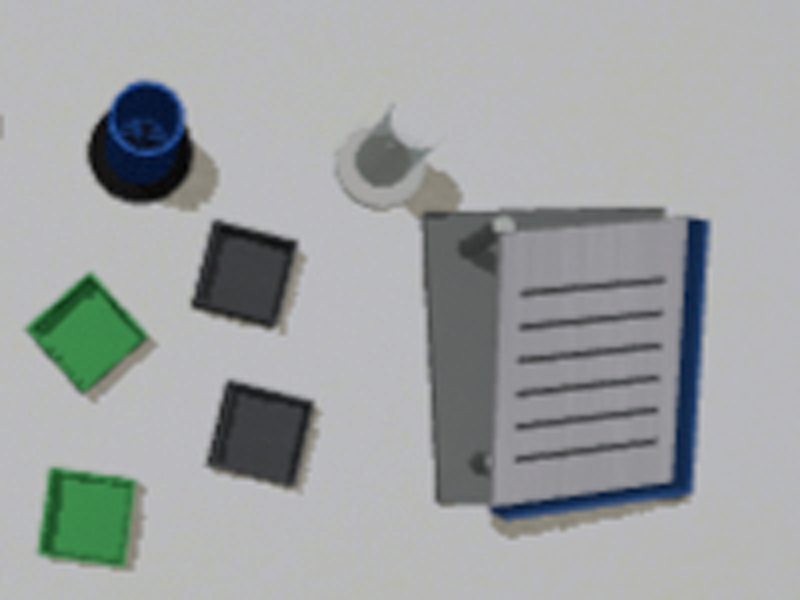

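The grey plate's blue ledges run along its right and lower sides, so the low corner is at about (480,246) in the top image and x and y run up and left. The dark trays at (371,193) and (375,233) are the dishes; the green ones are decoys. Next I measure everything.

```bash
cat >> h.py <<'E'
np.set_printoptions(precision=4,suppress=True)
HUE={"green":(55,80),"yellow":(22,38),"red":(174,6),"blue":(100,125)}
def mask(im,col,smin=90,vmin=35):
    h,s,v=cv2.split(cv2.cvtColor(im,cv2.COLOR_RGB2HSV)); a,b=HUE[col]
    m=((h>=a)&(h<=b)) if a<b else ((h>=a)|(h<=b))
    return (m&(s>smin)&(v>vmin)).astype(np.uint8)
def blobs(m,amin=60):
    cs,_=cv2.findContours(m,cv2.RETR_EXTERNAL,cv2.CHAIN_APPROX_NONE)
    return [c for c in cs if cv2.contourArea(c)>amin]
def darkdish(im):
    h,s,v=cv2.split(cv2.cvtColor(im,cv2.COLOR_RGB2HSV)); return ((v<70)&(s<50)).astype(np.uint8)
def survey(im,d,cp,verbose=True):
    P=cloud(cp,d)
    for col in HUE:
        for c in blobs(mask(im,col)):
            (u,v),(w,h),a=cv2.minAreaRect(c); l,s=max(w,h),min(w,h)
            m=np.zeros(im.shape[:2],np.uint8); cv2.drawContours(m,[c],-1,1,-1); zz=P[m>0][:,2]
            box=cv2.boxPoints(((u,v),(w,h),a)); 
            if l/s>2.5 and 15<l<60:
                e=sorted([(box[i]+box[(i+1)%4])/2 for i in range(4)],key=lambda q:np.linalg.norm(q-[u,v]))[2:]
                A,B=[onz(cp,*q,.013) for q in e]
                if np.hypot(*A[:2])>np.hypot(*B[:2]): A,B=B,A
                print("rod",col,"px",np.round([u,v]),"mid",(A+B)/2,"len",np.linalg.norm(A-B),"dir(far)",np.arctan2(*(B-A)[[1,0]]),"z90",np.percentile(zz,90))
            elif verbose: print("blob",col,"px",np.round([u,v]),"wh",np.round([l,s]),"z",np.percentile(zz,[10,90]),"ctr z0",onz(cp,u,v,0))
    for c in blobs(darkdish(im),150):
        r=cv2.minAreaRect(c)
        if max(r[1])<30 and min(r[1])>14:
            X=onz(cp,*r[0],.020); b=[onz(cp,*q,.028) for q in cv2.boxPoints(r)]
            e=b[1]-b[0]; print("dish? px",np.round(r[0]),"mid",X,"sz",np.linalg.norm(b[1]-b[0]),np.linalg.norm(b[2]-b[1]),"yaw",np.arctan2(e[1],e[0])%(np.pi/2))
def rims(im,d,cp):
    P=cloud(cp,d)
    for col in HUE:
        m=(mask(im,col,80,25)>0)&(P[...,2]>.092)&(P[...,2]<.108)
        q=P[m]
        if len(q)<8: print("rim",col,len(q)); continue
        if col=="blue": q=q[(q[:,1]>-.2)]; q=q[q[:,1]<.2]
        v,u=np.where((m)); 
        (c,r)=cv2.minEnclosingCircle(q[:,:2].astype(np.float32)); print("rim",col,len(q),c,r,"z",np.median(q[:,2]))
E
python3 - <<'E'
from h import *
z=np.load("top0.npz"); im,d=z["im"],z["d"]; cp=campose("top")
survey(im,d,cp); rims(im,d,cp)
P=cloud(cp,d); R0=P[165:250,415:495].reshape(-1,3)
h,s,v=cv2.split(cv2.cvtColor(im,cv2.COLOR_RGB2HSV)); 
m=np.zeros((400,640),bool); m[185:243,437:480]=1; m&=(s<40)
q=P[m]; 
for _ in range(4):
    c=q.mean(0); n=np.linalg.svd(q-c,full_matrices=False)[2][2]; n*=np.sign(n[2]); r=(q-c)@n; q=q[abs(r)<max(.003,2*r.std())]
print("plane n",n,"d",n@c,"std",r.std(),len(q))
ex=np.cross([0,1,0],n)
# expected normal for both tilts
print("tilt",np.arccos(n[2]), "azimuth uphill",np.arctan2(-n[1],-n[0]))
b=mask(im,"blue",100,25); b[:,:440]=0;b[:160]=0;b[260:]=0;b[:,495:]=0
c=max(blobs(b),key=cv2.contourArea); hull=cv2.approxPolyDP(c,2,True)[:,0]
for u,v in hull:
    print((u,v),P[v,u])
np.savez("plane.npz",n=n,d=n@c.mean() if 0 else n@q.mean(0))
E
```

```text
blob green px [331. 254.] wh [22. 21.] z [0.0009 0.0267] ctr z0 [ 0.3834 -0.0545  0.    ]
rod green px [206. 231.] mid [0.4444 0.2954 0.013 ] len 0.09204709556825194 dir(far) -0.2084236362861677 z90 0.022364082405238794
blob green px [331. 208.] wh [22. 21.] z [0.0011 0.0272] ctr z0 [ 0.513  -0.0543  0.    ]
blob green px [234. 155.] wh [18. 18.] z [0.0104 0.1002] ctr z0 [0.6659 0.2285 0.    ]
rod yellow px [242. 223.] mid [0.4669 0.1939 0.013 ] len 0.09345594871816879 dir(far) -0.2699059840007465 z90 0.022393543869117738
blob yellow px [289. 146.] wh [27. 19.] z [0.0087 0.099 ] ctr z0 [0.6911 0.0679 0.    ]
blob red px [287. 365.] wh [114.  74.] z [0.6773 0.6984] ctr z0 [0.0859 0.0653 0.    ]
blob red px [283. 328.] wh [88.  6.] z [0.6761 0.6897] ctr z0 [0.181  0.0763 0.    ]
rod red px [285. 216.] mid [0.4879 0.0739 0.013 ] len 0.09376663993136358 dir(far) -0.32927048134996634 z90 0.02182093841661925
blob red px [186. 172.] wh [30. 18.] z [0.0242 0.0988] ctr z0 [0.6159 0.3666 0.    ]
blob blue px [151. 226.] wh [20. 19.] z [0.097  0.1023] ctr z0 [0.461  0.4584 0.    ]
blob blue px 
[... 720 characters left out ...]
55846595764, 0.06034894660115242) 0.025230970233678818 z 0.09895036179578653
rim red 99 (0.6033719182014465, 0.34074681997299194) 0.025368226692080498 z 0.09826819039613521
rim blue 82 (0.6419521570205688, -0.09425793588161469) 0.025186127051711082 z 0.09912124068472583
plane n [-0.2911 -0.3214  0.9011] d 0.0463638765556214 std 0.0012984061663004463 2358
tilt 0.44856015617897016 azimuth uphill 0.8348120289104791
(np.int32(485), np.int32(180)) [ 0.5757 -0.4513  0.0905]
(np.int32(482), np.int32(180)) [ 0.5777 -0.4481  0.0797]
(np.int32(479), np.int32(244)) [ 0.4118 -0.452   0.0303]
(np.int32(440), np.int32(253)) [ 0.3879 -0.334   0.0747]
(np.int32(482), np.int32(247)) [ 0.4038 -0.4578  0.0349]
```

Geometry checks out: rims are 25 mm in radius at z 0.099, dishes are 60 mm, and handles come out 92–94 mm at z 0.02. Only green, yellow and red rods are there; the blue one is absent. I start with the red rod.

```bash
cat >> h.py <<'E'
def Rt(phi,th,sgn=1):
    z=np.array([np.sin(th)*np.cos(phi),np.sin(th)*np.sin(phi),-np.cos(th)]); y=sgn*np.array([-np.sin(phi),np.cos(phi),0])
    return np.stack([np.cross(y,z),y,z],1)
def plan(pos,phi=None,th=0,Rm=None,sgn=None):
    st=env.read_state(); R0=R.from_rotvec(st["tool_rot"]); 
    c=[Rm] if Rm is not None else [Rt(phi,th,s) for s in ((1,-1) if sgn is None else (sgn,))]
    w=min([(R.from_matrix(m)*R0.inv()).as_rotvec() for m in c],key=np.linalg.norm)
    dp=(np.array(pos)-st["ee_pos"])*1000
    print("shift mm",dp.round(1),"turn",w.round(4),"|w|",np.linalg.norm(w).round(3),"t",round(st["time"],2),"j",np.round(st["joint_positions"],2))
E
python3 - <<'E'
from h import *
plan([.488,.074,.15],-.329); plan([.488,.074,.15],-.329,sgn=1);plan([.488,.074,.15],-.329,sgn=-1)
E
```

```text
shift mm [300.  643.5 -99.6] turn [-0.0012  0.0003 -0.6478] |w| 0.648 t 0.1 j [-1.47  0.1   0.1   1.56  0.    1.35]
shift mm [300.  643.5 -99.6] turn [-0.0004 -0.0016  2.4938] |w| 2.494 t 0.1 j [-1.47  0.1   0.1   1.56  0.    1.35]
shift mm [300.  643.5 -99.6] turn [-0.0012  0.0003 -0.6478] |w| 0.648 t 0.1 j [-1.47  0.1   0.1   1.56  0.    1.35]
```

```bash
r='x'; python3 -m jog '[{"tx":15,"ty":32,"tz":0,"wz":0.124,"fingers":-1},{"tx":15,"ty":32,"tz":0,"wz":0.124},{"tx":15,"ty":32,"tz":0,"wz":0.124},{"tx":15,"ty":32,"tz":0,"wz":0.124},{"tx":15,"ty":32,"tz":0,"wz":0.124},{"tx":15,"ty":32,"tz":0,"wz":0.124},{"tx":15,"ty":32,"tz":0,"wz":0.124},{"tx":15,"ty":32,"tz":0,"wz":0.124},{"tx":15,"ty":32,"tz":0,"wz":0.124},{"tx":15,"ty":32,"tz":0,"wz":0.124}]' 60
python3 -m jog '[{"tx":15,"ty":32,"wz":0.124},{"tx":15,"ty":32,"wz":0.124},{"tx":15,"ty":32,"wz":0.124},{"tx":15,"ty":32,"wz":0.124},{"tx":15,"ty":32,"wz":0.124},{"tx":15,"ty":32,"wz":0.124},{"tx":15,"ty":32,"wz":0.124},{"tx":15,"ty":32,"wz":0.124},{"tx":15,"ty":32,"wz":0.124},{"tx":0,"ty":0}]'
python3 - <<'E'
from h import *
plan([.488,.074,.15],-.329,sgn=1)
cp,im,d=shot("wrist","w1.png"); survey(im,d,cp)
E
```

```text
shift mm [300.  643.5 -99.6] turn [-0.0004 -0.0016  2.4938] |w| 2.494 t 0.1 j [-1.47  0.1   0.1   1.56  0.    1.35]schema error: expected keys tx, ty, tz, wx, wy, wz, fingers
schema error: expected keys tx, ty, tz, wx, wy, wz, fingers
```

All seven keys are needed in every row.

```bash
python3 -m jog '[{"tx":15,"ty":32,"tz":0,"wx":0,"wy":0,"wz":0.124,"fingers":-1},{"tx":15,"ty":32,"tz":0,"wx":0,"wy":0,"wz":0.124,"fingers":-1},{"tx":15,"ty":32,"tz":0,"wx":0,"wy":0,"wz":0.124,"fingers":-1},{"tx":15,"ty":32,"tz":0,"wx":0,"wy":0,"wz":0.124,"fingers":-1},{"tx":15,"ty":32,"tz":0,"wx":0,"wy":0,"wz":0.124,"fingers":-1},{"tx":15,"ty":32,"tz":0,"wx":0,"wy":0,"wz":0.124,"fingers":-1},{"tx":15,"ty":32,"tz":0,"wx":0,"wy":0,"wz":0.124,"fingers":-1},{"tx":15,"ty":32,"tz":0,"wx":0,"wy":0,"wz":0.124,"fingers":-1},{"tx":15,"ty":32,"tz":0,"wx":0,"wy":0,"wz":0.124,"fingers":-1},{"tx":15,"ty":32,"tz":0,"wx":0,"wy":0,"wz":0.124,"fingers":-1}]' 60
python3 -m jog '[{"tx":15,"ty":32,"tz":0,"wx":0,"wy":0,"wz":0.124,"fingers":-1},{"tx":15,"ty":32,"tz":0,"wx":0,"wy":0,"wz":0.124,"fingers":-1},{"tx":15,"ty":32,"tz":0,"wx":0,"wy":0,"wz":0.124,"fingers":-1},{"tx":15,"ty":32,"tz":0,"wx":0,"wy":0,"wz":0.124,"fingers":-1},{"tx":15,"ty":32,"tz":0,"wx":0,"wy":0,"wz":0.124,"fingers":-1},{"tx":15,"ty":32,"tz":0,"wx":0,"wy":0,"wz":0.124,"fingers":-1},{"tx":15,"ty":32,"tz":0,"wx":0,"wy":0,"wz":0.124,"fingers":-1},{"tx":15,"ty":32,"tz":0,"wx":0,"wy":0,"wz":0.124,"fingers":-1},{"tx":15,"ty":32,"tz":0,"wx":0,"wy":0,"wz":0.124,"fingers":-1},{"tx":15,"ty":32,"tz":0,"wx":0,"wy":0,"wz":0.124,"fingers":-1}]'
python3 - <<'E'
from h import *
plan([.488,.074,.15],-.329,sgn=1)
cp,im,d=shot("wrist","w1.png"); survey(im,d,cp)
E
```

```text
time: 0.98
ee_pos: [0.3384, -0.2482, 0.2502]
tool_rot: [2.228, 2.214, 0.0]
force: [1.5, 0.3, 0.5]
width: 0.0859
finger_force: 0.0
time: 1.82
ee_pos: [0.4884, 0.0722, 0.2502]
tool_rot: [0.526, 3.097, 0.0]
force: [0.1, -0.6, 0.1]
width: 0.0852
finger_force: 0.0
shift mm [  -0.4    1.8 -100.2] turn [-0.      0.0001  0.0074] |w| 0.007 t 1.82 j [-0.12 -0.22 -0.22  1.58  0.    0.22]
blob green px [497. 271.] wh [101.  37.] z [0.0251 0.0988] ctr z0 [0.6805 0.2322 0.    ]
blob green px [224. 225.] wh [58. 55.] z [0.0028 0.0281] ctr z0 [ 0.5139 -0.0616  0.    ]
blob green px [174. 115.] wh [69. 62.] z [0.0028 0.0283] ctr z0 [ 0.3804 -0.0617  0.    ]
blob green px [518.  54.] wh [101.  25.] z [0.0111 0.021 ] ctr z0 [0.4423 0.3033 0.    ]
blob yellow px [368. 327.] wh [68. 44.] z [0.016 0.091] ctr z0 [0.7037 0.0583 0.    ]
blob yellow px [426. 112.] wh [94. 21.] z [0.014  0.0211] ctr z0 [0.4671 0.1984 0.    ]
blob red px [606. 193.] wh [87. 52.] z [0.0173 0.0912] ctr z0 [0.6229 0.3715 0.    ]
blob red px [325. 168.] wh [86. 18.] z [0.0187 0.0211] ctr z0 [0.489  0.0743 0.    ]
blob blue px [237. 334.] wh [53. 43.] z [0.0151 0.0797] ctr z0 [ 0.658  -0.1055  0.    ]
```

```bash
sed -i 's/15<l<60/15<l<130/' h.py; python3 -m jog '[{"tx":0,"ty":1,"tz":-38,"wx":0,"wy":0,"wz":0.007,"fingers":-1},{"tx":0,"ty":0,"tz":-38,"wx":0,"wy":0,"wz":0,"fingers":-1},{"tx":0,"ty":0,"tz":-38,"wx":0,"wy":0,"wz":0,"fingers":-1},{"tx":0,"ty":0,"tz":-38,"wx":0,"wy":0,"wz":0,"fingers":-1},{"tx":0,"ty":0,"tz":-38,"wx":0,"wy":0,"wz":0,"fingers":-1},{"tx":0,"ty":0,"tz":-38,"wx":0,"wy":0,"wz":0,"fingers":-1},{"tx":0,"ty":0,"tz":0,"wx":0,"wy":0,"wz":0,"fingers":1},{"tx":0,"ty":0,"tz":0,"wx":0,"wy":0,"wz":0,"fingers":1},{"tx":0,"ty":0,"tz":0,"wx":0,"wy":0,"wz":0,"fingers":1},{"tx":0,"ty":0,"tz":0,"wx":0,"wy":0,"wz":0,"fingers":1}]' 60
python3 -m jog '[{"tx":0,"ty":0,"tz":0,"wx":0,"wy":0,"wz":0,"fingers":1},{"tx":0,"ty":0,"tz":0,"wx":0,"wy":0,"wz":0,"fingers":1},{"tx":0,"ty":0,"tz":0,"wx":0,"wy":0,"wz":0,"fingers":1},{"tx":0,"ty":0,"tz":0,"wx":0,"wy":0,"wz":0,"fingers":1}]'
python3 - <<'E'
from h import *
plan([.49,.16,.30],.516,1.35,sgn=1)
E
```

```text
time: 2.7
ee_pos: [0.4901, 0.0709, 0.0252]
tool_rot: [0.524, 3.093, 0.0]
force: [0.7, -1.1, -0.0]
width: 0.0389
finger_force: 0.0
time: 3.03
ee_pos: [0.4901, 0.071, 0.025]
tool_rot: [0.524, 3.093, 0.001]
force: [-1.5, -0.5, 8.7]
width: 0.0185
finger_force: 60.6
shift mm [ -0.1  89.  275. ] turn [ 0.1234 -1.3762  0.7156] |w| 1.556 t 3.03 j [-0.12 -0.13 -0.55  1.15  0.    0.21]
```

```bash
python3 -m jog '[{"tx":0,"ty":0,"tz":10,"wx":0,"wy":0,"wz":0,"fingers":1},{"tx":0,"ty":0,"tz":30,"wx":0,"wy":0,"wz":0,"fingers":1},{"tx":0,"ty":0,"tz":40,"wx":0,"wy":0,"wz":0,"fingers":1},{"tx":0,"ty":0,"tz":40,"wx":0,"wy":0,"wz":0,"fingers":1},{"tx":0,"ty":0,"tz":40,"wx":0,"wy":0,"wz":0,"fingers":1},{"tx":0,"ty":0,"tz":40,"wx":0,"wy":0,"wz":0,"fingers":1},{"tx":0,"ty":0,"tz":40,"wx":0,"wy":0,"wz":0,"fingers":1},{"tx":0,"ty":0,"tz":20,"wx":0,"wy":0,"wz":0,"fingers":1}]'
python3 - <<'E'
from h import *
# tip at near wall side, lean forward: aim tip ~12 mm short of cup centre, handle over
def cuptarget(cx,cy,phi,th,h=0.0):
    a=np.array([np.cos(phi)*np.cos(th),np.sin(phi)*np.cos(th),np.sin(th)]) # rod axis, shaft->handle
    pm=np.array([cx,cy,.100])                                         # axis passes rim centre
    k=(.008+.1525*a[2]-.1)/a[2]
    return pm+a*k, a
t,a=cuptarget(.6034,.3407,.33,1.35); print("bottom target handle mid",t,a)
plan([t[0],t[1],.30],.33,1.35,sgn=1)
E
```

```text
time: 3.7
ee_pos: [0.4888, 0.0711, 0.289]
tool_rot: [0.524, 3.091, 0.001]
force: [0.8, 0.5, 0.4]
width: 0.0184
finger_force: 59.4
bottom target handle mid [0.6155 0.3448 0.1568] [0.2072 0.071  0.9757]
shift mm [126.6 273.7  11. ] turn [-0.0052 -1.365   0.5601] |w| 1.475 t 3.7 j [-0.12 -0.21 -0.14  1.64  0.    0.21]
```

```bash
cat >> h.py <<'E'
def cup(cx,cy,phi,th=1.42,along=.003,ahead=.013,push=.003):
    a=np.array([np.cos(phi)*np.cos(th),np.sin(phi)*np.cos(th),np.sin(th)]); z=Rt(phi,th)[:,2]
    pm=np.array([cx+push*np.cos(phi),cy+push*np.sin(phi),.100]); k=(.008+.1525*a[2]-.1)/a[2]
    t=pm+a*(k+along)-z*ahead; print("TCP at bottom",t); return t
E
python3 - <<'E'
from h import *
t=cup(.6034,.3407,.33); plan([t[0],t[1],.30],.33,1.42,sgn=1)
E
```

```text
TCP at bottom [0.603  0.3405 0.1637]
shift mm [114.1 269.4  11. ] turn [-0.0054 -1.4357  0.5485] |w| 1.537 t 3.7 j [-0.12 -0.21 -0.14  1.64  0.    0.21]
```

```bash
python3 -m jog '[{"tx":0,"ty":0,"tz":4,"wx":0,"wy":-0.11,"wz":0.042,"fingers":1},{"tx":0,"ty":10,"tz":4,"wx":0,"wy":-0.11,"wz":0.042,"fingers":1},{"tx":0,"ty":20,"tz":3,"wx":0,"wy":-0.11,"wz":0.042,"fingers":1},{"tx":0,"ty":25,"tz":0,"wx":0,"wy":-0.11,"wz":0.042,"fingers":1},{"tx":5,"ty":25,"tz":0,"wx":0,"wy":-0.11,"wz":0.042,"fingers":1},{"tx":10,"ty":25,"tz":0,"wx":0,"wy":-0.11,"wz":0.042,"fingers":1},{"tx":10,"ty":25,"tz":0,"wx":0,"wy":-0.11,"wz":0.042,"fingers":1},{"tx":10,"ty":25,"tz":0,"wx":0,"wy":-0.11,"wz":0.042,"fingers":1},{"tx":15,"ty":25,"tz":0,"wx":0,"wy":-0.11,"wz":0.042,"fingers":1},{"tx":15,"ty":25,"tz":0,"wx":0,"wy":-0.11,"wz":0.042,"fingers":1}]'
python3 -m jog '[{"tx":15,"ty":25,"tz":0,"wx":0,"wy":-0.11,"wz":0.042,"fingers":1},{"tx":14,"ty":20,"tz":0,"wx":0,"wy":-0.11,"wz":0.042,"fingers":1},{"tx":10,"ty":20,"tz":0,"wx":0,"wy":-0.11,"wz":0.042,"fingers":1},{"tx":10,"ty":0,"tz":0,"wx":0,"wy":0,"wz":0,"fingers":1},{"tx":0,"ty":0,"tz":0,"wx":0,"wy":0,"wz":0,"fingers":1}]'
python3 - <<'E'
from h import *
t=cup(.6034,.3407,.33); plan(t,.33,1.42,sgn=1); print(env.read_state()["width"])
for n in("side","top"): cp,im,d=shot(n,n+"2.png"); np.savez(n+"2.npz",im=im,d=d)
im=cv2.imread("pics/side2.png")[120:320,120:420]; cv2.imwrite("pics/side2c.png",cv2.resize(im,None,fx=2.5,fy=2.5))
E
```

```text
time: 4.53
ee_pos: [0.5993, 0.301, 0.3037]
tool_rot: [-0.121, 2.114, 0.183]
force: [1.4, 0.5, -1.0]
width: 0.0182
finger_force: 59.9
time: 4.95
ee_pos: [0.6457, 0.3582, 0.2983]
tool_rot: [-0.252, 1.822, 0.217]
force: [0.2, -1.0, -0.6]
width: 0.0182
finger_force: 59.9
TCP at bottom [0.603  0.3405 0.1637]
shift mm [ -42.7  -17.6 -134.6] turn [ 0.0182 -0.112   0.0417] |w| 0.121 t 4.95 j [ 0.35 -0.67 -1.03 -0.1  -0.06  0.03]
0.018150540384109216
```

View pics/side2c.png

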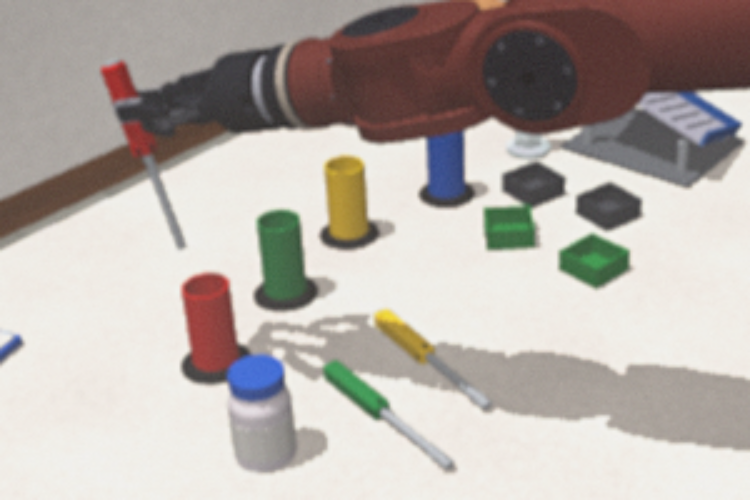

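Side view: the red rod is held with its handle up and shaft down, but the pose stopped short at the j2/j3 limits. I fit a simple kinematic model to see which tilts the cups allow.

```bash
cat > kin.py <<'E'
import numpy as np
from scipy.optimize import least_squares
D=[([-1.4697,.1047,.0965,1.5639],[.188,-.5695,.2496]),([-.12,-.22,-.22,1.58],[.4884,.0722,.2502]),([-.12,-.13,-.55,1.15],[.4901,.071,.025]),([-.12,-.21,-.14,1.64],[.4888,.0711,.289]),([.35,-.67,-1.03,-.1],[.6457,.3582,.2983])]
def fk(p,j):
    r0,L1,L2,L3,h,s=p; j1,j2,j3,j4=j[:4]; f=j2-j3; t=f+j4
    r=r0+L1*np.sin(j2)+L2*np.cos(f)+L3*np.cos(t); z=h+L1*np.cos(j2)-L2*np.sin(f)-L3*np.sin(t)
    return np.array([r*np.cos(j1)-s*np.sin(j1),r*np.sin(j1)+s*np.cos(j1),z])
def fit():
    return least_squares(lambda p:np.concatenate([fk(p,j)-x for j,x in D]+[1e-4*(np.array(p)-[0,.45,.5,.25,.35,.13])]),[0,.45,.5,.25,.35,.13])
if __name__=="__main__":
    s=fit(); p=s.x; print("params",p.round(3),"res",np.abs(s.fun).max())
    # radius range (planar) per z for tool pitch below horizontal
    J2,J3=np.meshgrid(np.linspace(-.82,1.8,300),np.linspace(-1.08,1.14,300))
    for down in (.15,.26,.4,.6,.8):
        J4=down-(J2-J3); ok=(J4>-1.8)&(J4<2.05)
        r0,L1,L2,L3,h,sh=p; f=J2-J3
        r=r0+L1*np.sin(J2)+L2*np.cos(f)+L3*np.cos(down); z=h+L1*np.cos(J2)-L2*np.sin(f)-L3*np.sin(down)
        print(down,[(zz,round(np.hypot(r[ok&(abs(z-zz)<.01)].min(),sh),3)) for zz in (.16,.2,.25,.3,.35)])
E
python3 kin.py
```

```text
params [-0.005  0.321  0.56   0.421  0.356  0.127] res 0.013622977612485931
0.15 [(0.16, np.float64(0.704)), (0.2, np.float64(0.721)), (0.25, np.float64(0.734)), (0.3, np.float64(0.737)), (0.35, np.float64(0.731))]
0.26 [(0.16, np.float64(0.713)), (0.2, np.float64(0.723)), (0.25, np.float64(0.728)), (0.3, np.float64(0.722)), (0.35, np.float64(0.724))]
0.4 [(0.16, np.float64(0.707)), (0.2, np.float64(0.709)), (0.25, np.float64(0.702)), (0.3, np.float64(0.706)), (0.35, np.float64(0.715))]
0.6 [(0.16, np.float64(0.666)), (0.2, np.float64(0.661)), (0.25, np.float64(0.671)), (0.3, np.float64(0.678)), (0.35, np.float64(0.679))]
0.8 [(0.16, np.float64(0.614)), (0.2, np.float64(0.621)), (0.25, np.float64(0.626)), (0.3, np.float64(0.625)), (0.35, np.float64(0.62))]
```

A forward-horizontal tool can't reach this close in. I'll lay the red rod back down and regrasp it with the tool tilted about 0.6 rad back toward the robot. The final tool pitch is then about 0.75 rad below horizontal, which is reachable.

Run:
```python
from h import *
plan([.49,.07,.27],-.12,0,sgn=1)
```

```text
shift mm [-155.9 -287.9  -31.6] turn [-0.1243  1.3119 -0.3351] |w| 1.36 t 5.05 j [ 0.35 -0.67 -1.03 -0.1  -0.06  0.03]
```

```bash
python3 -m jog '[{"tx":0,"ty":-10,"tz":0,"wx":-0.0104,"wy":0.109,"wz":-0.028,"fingers":1},{"tx":0,"ty":-20,"tz":0,"wx":-0.0104,"wy":0.109,"wz":-0.028,"fingers":1},{"tx":-5,"ty":-25,"tz":0,"wx":-0.0104,"wy":0.109,"wz":-0.028,"fingers":1},{"tx":-10,"ty":-25,"tz":0,"wx":-0.0104,"wy":0.109,"wz":-0.028,"fingers":1},{"tx":-15,"ty":-25,"tz":0,"wx":-0.0104,"wy":0.109,"wz":-0.028,"fingers":1},{"tx":-15,"ty":-25,"tz":0,"wx":-0.0104,"wy":0.109,"wz":-0.028,"fingers":1},{"tx":-18,"ty":-25,"tz":0,"wx":-0.0104,"wy":0.109,"wz":-0.028,"fingers":1},{"tx":-18,"ty":-25,"tz":0,"wx":-0.0104,"wy":0.109,"wz":-0.028,"fingers":1},{"tx":-18,"ty":-25,"tz":-5,"wx":-0.0104,"wy":0.109,"wz":-0.028,"fingers":1},{"tx":-18,"ty":-25,"tz":-5,"wx":-0.0104,"wy":0.109,"wz":-0.028,"fingers":1}]'
python3 -m jog '[{"tx":-18,"ty":-25,"tz":-10,"wx":-0.0104,"wy":0.109,"wz":-0.028,"fingers":1},{"tx":-18,"ty":-25,"tz":-10,"wx":-0.0104,"wy":0.109,"wz":-0.028,"fingers":1},{"tx":0,"ty":0,"tz":0,"wx":0,"wy":0,"wz":0,"fingers":1}]'
python3 - <<'E'
from h import *
plan([.49,.07,.027],-.12,0,sgn=1)
E
```

```text
time: 5.88
ee_pos: [0.5278, 0.1273, 0.2953]
tool_rot: [0.094, 2.915, 0.049]
force: [0.1, -0.9, -1.7]
width: 0.0187
finger_force: 59.8
time: 6.13
ee_pos: [0.4915, 0.075, 0.2706]
tool_rot: [-0.195, -3.135, 0.004]
force: [0.9, 0.1, -1.9]
width: 0.0186
finger_force: 59.8
shift mm [  -1.5   -5.  -243.6] turn [ 0.0022 -0.0004  0.0041] |w| 0.005 t 6.13 j [-0.11 -0.2  -0.16  1.61 -0.    0.01]
```

```bash
python3 -m jog '[{"tx":-1,"ty":-3,"tz":-40,"wx":0,"wy":0,"wz":0,"fingers":1},{"tx":0,"ty":-2,"tz":-40,"wx":0,"wy":0,"wz":0,"fingers":1},{"tx":0,"ty":0,"tz":-40,"wx":0,"wy":0,"wz":0,"fingers":1},{"tx":0,"ty":0,"tz":-40,"wx":0,"wy":0,"wz":0,"fingers":1},{"tx":0,"ty":0,"tz":-40,"wx":0,"wy":0,"wz":0,"fingers":1},{"tx":0,"ty":0,"tz":-30,"wx":0,"wy":0,"wz":0,"fingers":1},{"tx":0,"ty":0,"tz":-10,"wx":0,"wy":0,"wz":0,"fingers":1},{"tx":0,"ty":0,"tz":-4,"wx":0,"wy":0,"wz":0,"fingers":1},{"tx":0,"ty":0,"tz":0,"wx":0,"wy":0,"wz":0,"fingers":-0.3},{"tx":0,"ty":0,"tz":0,"wx":0,"wy":0,"wz":0,"fingers":-0.3}]'
python3 -m jog '[{"tx":0,"ty":0,"tz":0,"wx":0,"wy":0,"wz":0,"fingers":-0.3},{"tx":0,"ty":0,"tz":7,"wx":0,"wy":0,"wz":0,"fingers":-0.3},{"tx":0,"ty":0,"tz":7,"wx":0.0144,"wy":0.119,"wz":0,"fingers":-0.3},{"tx":0,"ty":0,"tz":0,"wx":0.0144,"wy":0.119,"wz":0,"fingers":-0.3},{"tx":0,"ty":0,"tz":0,"wx":0.0144,"wy":0.119,"wz":0,"fingers":-0.3},{"tx":0,"ty":0,"tz":0,"wx":0.0144,"wy":0.119,"wz":0,"fingers":-0.3},{"tx":0,"ty":0,"tz":0,"wx":0.0144,"wy":0.119,"wz":0,"fingers":-0.3},{"tx":0,"ty":0,"tz":0,"wx":0,"wy":0,"wz":0,"fingers":-0.3}]'
python3 - <<'E'
from h import *
plan([.488,.07,.026],-.12,-.6,sgn=1)
z=np.load("top2.npz");cp,im,d=shot("top"); survey(im,d,cp,False)
cp,im,d=shot("wrist","w3.png"); survey(im,d,cp,False); rims(im,d,cp)
E
```

```text
time: 6.97
ee_pos: [0.4938, 0.0733, 0.0297]
tool_rot: [0.185, 3.124, -0.0]
force: [0.7, 0.4, 0.6]
width: 0.0416
finger_force: 0.0
time: 7.63
ee_pos: [0.4912, 0.0729, 0.0349]
tool_rot: [-0.157, -2.616, -0.043]
force: [-0.5, -0.2, -3.8]
width: 0.0556
finger_force: 0.0
shift mm [-3.2 -2.9 -8.9] turn [0.0084 0.0785 0.0004] |w| 0.079 t 7.63 j [-0.12  0.53  0.1   1.67  0.    0.  ]
rod red px [ 68. 381.] mid [0.0412 0.6554 0.013 ] len 0.30365903830501306 dir(far) 1.5831753411778389 z90 0.6403844115404763
dish? px [375. 233.] mid [ 0.4408 -0.1737  0.02  ] sz 0.05900921222331486 0.05991086811717794 yaw 1.3165926716654837
dish? px [370. 193.] mid [ 0.5509 -0.1635  0.02  ] sz 0.06248795260737207 0.05881783743413616 yaw 1.3205092283377289
rim green 62 (0.5030502676963806, 0.00807909108698368) 0.004243243020027876 z 0.09722770129622654
rim yellow 0
rim red 0
rim blue 0
```

View pics/w3.png

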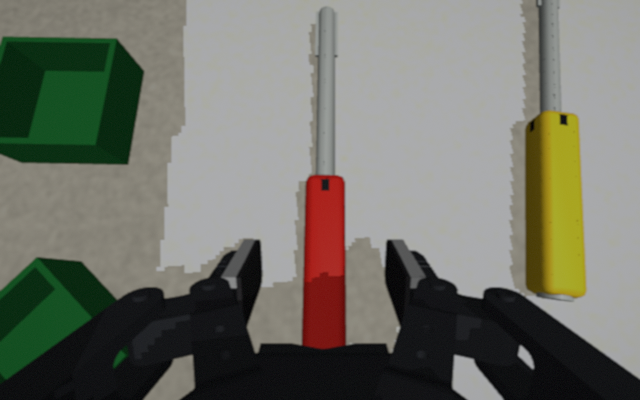

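Wrist view: the red handle lies between the open pads, with its shaft-side end at (325,178). The yellow rod is clear at right (555,200).

```bash
python3 - <<'E'
from h import *
cp=campose("wrist"); e=onz(cp,325,178,.018); s=onz(cp,327,12,.012); a=(e-s)[:2]; L=np.linalg.norm(a); a/=L
m=e[:2]+a*.0475; t=env.read_state()["ee_pos"][:2]; print("end",e,"L shaft",L,"yaw",np.arctan2(a[1],a[0]),"mid",m,"TCP along",(t-m)@a)
E
python3 -m jog '[{"tx":-3,"ty":-1,"tz":-3,"wx":0.0084,"wy":0.078,"wz":0,"fingers":-0.3},{"tx":0,"ty":0,"tz":-6,"wx":0,"wy":0,"wz":0,"fingers":-0.3},{"tx":0,"ty":0,"tz":0,"wx":0,"wy":0,"wz":0,"fingers":1},{"tx":0,"ty":0,"tz":0,"wx":0,"wy":0,"wz":0,"fingers":1},{"tx":0,"ty":0,"tz":0,"wx":0,"wy":0,"wz":0,"fingers":1},{"tx":0,"ty":0,"tz":0,"wx":0,"wy":0,"wz":0,"fingers":1},{"tx":0,"ty":0,"tz":0,"wx":0,"wy":0,"wz":0,"fingers":1}]'
python3 - <<'E'
from h import *
s=env.read_state(); print(s["ee_pos"],s["tool_rot"])
E
```

```text
end [0.4442 0.0802 0.018 ] L shaft 0.10596620464581995 yaw -0.13092832626612444 mid [0.4913 0.074 ] TCP along 0.0010255450932960286
time: 8.32
ee_pos: [0.49, 0.0725, 0.0338]
tool_rot: [-0.152, -2.558, -0.046]
force: [1.7, 1.9, 8.2]
width: 0.0172
finger_force: 58.6
[0.49   0.0725 0.0338] [-0.1522 -2.5582 -0.0461]
```

```bash
cat >> h.py <<'E'
def cup2(cx,cy,phi,thg,rx,rz,lean=.15,push=.003):
    """rx,rz: handle mid rel. TCP at grasp, along rod / vertical (m)"""
    th=thg+np.pi/2-lean; a=np.array([np.cos(phi)*np.sin(lean),np.sin(phi)*np.sin(lean),np.cos(lean)])
    b=np.array([-np.cos(phi)*np.cos(lean),-np.sin(phi)*np.cos(lean),np.sin(lean)]) # rod's 'up' side after turning
    pm=np.array([cx+push*np.cos(phi),cy+push*np.sin(phi),.100]); k=(.008+.1525*a[2]-.1)/a[2]
    t=pm+a*k-a*rx-b*rz; print("th",th,"TCP at bottom",t); return t,th
E
python3 -m jog '[{"tx":0,"ty":0,"tz":10,"wx":0,"wy":0,"wz":0,"fingers":1},{"tx":0,"ty":0,"tz":30,"wx":0,"wy":0,"wz":0,"fingers":1},{"tx":0,"ty":0,"tz":40,"wx":0,"wy":0,"wz":0,"fingers":1},{"tx":0,"ty":0,"tz":40,"wx":0,"wy":0,"wz":0,"fingers":1},{"tx":0,"ty":0,"tz":40,"wx":0,"wy":0,"wz":0,"fingers":1},{"tx":0,"ty":0,"tz":40,"wx":0,"wy":0,"wz":0,"fingers":1},{"tx":0,"ty":0,"tz":40,"wx":0,"wy":0,"wz":0,"fingers":1},{"tx":0,"ty":0,"tz":20,"wx":0,"wy":0,"wz":0,"fingers":1}]'
python3 - <<'E'
from h import *
t,th=cup2(.6034,.3407,.33,-.58,.001,-.0238); plan([t[0],t[1],.29],.33,th,sgn=1)
cp,im,d=shot("wrist"); 
for c in blobs(mask(im,"red")): print(cv2.boundingRect(c))
cp,im,d=shot("top"); survey(im,d,cp,False)
E
```

```text
time: 8.98
ee_pos: [0.4844, 0.0715, 0.2809]
tool_rot: [-0.155, -2.589, -0.045]
force: [-1.9, 0.0, -0.6]
width: 0.0173
finger_force: 58.8
th 0.8407963267948966 TCP at bottom [0.5922 0.3369 0.1614]
shift mm [107.9 265.4   9.1] turn [ 0.1459 -1.3922  0.3735] |w| 1.449 t 8.98 j [-0.12  0.43  0.42  2.11  0.   -0.  ]
(566, 345, 74, 43)
(299, 180, 48, 170)
(166, 0, 150, 48)
rod red px [ 44. 396.] mid [0.0021 0.7171 0.013 ] len 0.12289542889917295 dir(far) 1.5840626479360314 z90 0.6325414374917907
dish? px [375. 233.] mid [ 0.4411 -0.1738  0.02  ] sz 0.05967660312772719 0.05991513633148785 yaw 1.3165923328466458
dish? px [371. 193.] mid [ 0.5518 -0.1641  0.02  ] sz 0.06318092626659368 0.05949276724127006 yaw 1.3205085645087233
```

```bash
python3 -m jog '[{"tx":0,"ty":5,"tz":2,"wx":0.0112,"wy":-0.107,"wz":0.0287,"fingers":1},{"tx":5,"ty":15,"tz":2,"wx":0.0112,"wy":-0.107,"wz":0.0287,"fingers":1},{"tx":8,"ty":20,"tz":2,"wx":0.0112,"wy":-0.107,"wz":0.0287,"fingers":1},{"tx":8,"ty":24,"tz":1,"wx":0.0112,"wy":-0.107,"wz":0.0287,"fingers":1},{"tx":9,"ty":24,"tz":1,"wx":0.0112,"wy":-0.107,"wz":0.0287,"fingers":1},{"tx":10,"ty":24,"tz":1,"wx":0.0112,"wy":-0.107,"wz":0.0287,"fingers":1},{"tx":10,"ty":24,"tz":0,"wx":0.0112,"wy":-0.107,"wz":0.0287,"fingers":1},{"tx":10,"ty":24,"tz":0,"wx":0.0112,"wy":-0.107,"wz":0.0287,"fingers":1},{"tx":10,"ty":24,"tz":0,"wx":0.0112,"wy":-0.107,"wz":0.0287,"fingers":1},{"tx":10,"ty":24,"tz":0,"wx":0.0112,"wy":-0.107,"wz":0.0287,"fingers":1}]'
python3 -m jog '[{"tx":10,"ty":24,"tz":0,"wx":0.0112,"wy":-0.107,"wz":0.0287,"fingers":1},{"tx":9,"ty":20,"tz":0,"wx":0.0112,"wy":-0.107,"wz":0.0287,"fingers":1},{"tx":8,"ty":13,"tz":0,"wx":0.0112,"wy":-0.107,"wz":0.0287,"fingers":1},{"tx":0,"ty":0,"tz":0,"wx":0,"wy":0,"wz":0,"fingers":1},{"tx":0,"ty":0,"tz":0,"wx":0,"wy":0,"wz":0,"fingers":1}]'
python3 - <<'E'
from h import *
t,th=cup2(.6034,.3407,.33,-.58,.001,-.0238); plan(t,.33,th,sgn=1)
s=env.read_state(); m0=s["ee_pos"]+ (np.array([0,0,0]))
# rod in side and top views: shaft/handle axis
for n in ("side","top"):
    cp,im,d=shot(n,n+"3.png"); P=cloud(cp,d)
    m=(mask(im,"red",110)>0)&(np.linalg.norm(P-s["ee_pos"],axis=2)<.11); q=P[m]
    if len(q)>10: q=q[abs(q-np.median(q,0)).max(1)<.07]; c=q.mean(0); a=np.linalg.svd(q-c,full_matrices=False)[2][0]; a*=np.sign(a[2]); print(n,len(q),"c",c,"axis",a,"ext",np.ptp((q-c)@a))
im=cv2.imread("pics/side3.png")[120:320,120:420]; cv2.imwrite("pics/side3c.png",cv2.resize(im,None,fx=2.5,fy=2.5))
E
```

```text
time: 9.92
ee_pos: [0.5607, 0.2811, 0.2843]
tool_rot: [-0.29, 2.621, 0.156]
force: [0.8, -0.3, -2.2]
width: 0.0171
finger_force: 58.7
time: 10.33
ee_pos: [0.5858, 0.3366, 0.2802]
tool_rot: [-0.382, 2.299, 0.167]
force: [0.3, 0.2, -0.9]
width: 0.0168
finger_force: 59.0
th 0.8407963267948966 TCP at bottom [0.5922 0.3369 0.1614]
shift mm [   6.4    0.3 -118.8] turn [ 0.0069 -0.0227 -0.0001] |w| 0.024 t 10.33 j [ 0.33 -0.63 -0.71  0.67  0.   -0.  ]
side 275 c [0.6024 0.3499 0.2812] axis [0.165  0.0239 0.986 ] ext 0.09093571476912116
top 192 c [0.6074 0.3379 0.3055] axis [0.2342 0.0077 0.9722] ext 0.061271895183120796
```

View pics/side3c.png

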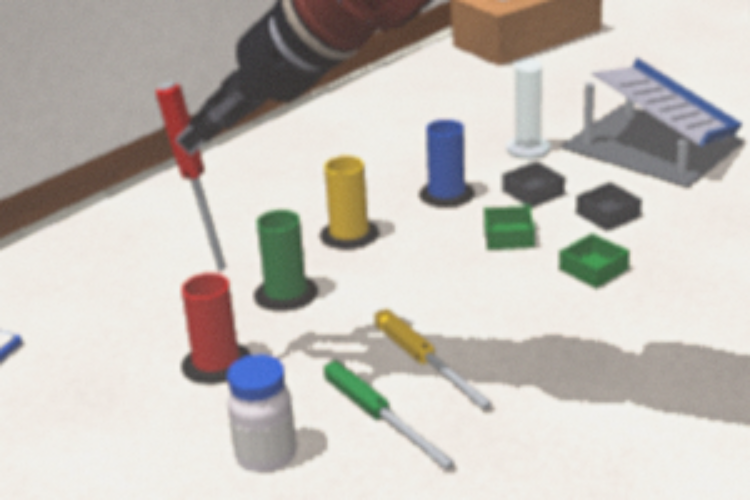

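Side view: the red rod is upright in the grip, leaning slightly away, with its tip at about (222,267) above the red cup. I lower it in.

```bash
python3 -m jog '[{"tx":6,"ty":0,"tz":0,"wx":0.007,"wy":-0.023,"wz":0,"fingers":1},{"tx":0,"ty":0,"tz":-15,"wx":0,"wy":0,"wz":0,"fingers":1},{"tx":0,"ty":0,"tz":-20,"wx":0,"wy":0,"wz":0,"fingers":1},{"tx":0,"ty":0,"tz":-20,"wx":0,"wy":0,"wz":0,"fingers":1},{"tx":0,"ty":0,"tz":-20,"wx":0,"wy":0,"wz":0,"fingers":1},{"tx":0,"ty":0,"tz":-20,"wx":0,"wy":0,"wz":0,"fingers":1},{"tx":0,"ty":0,"tz":-13,"wx":0,"wy":0,"wz":0,"fingers":1},{"tx":0,"ty":0,"tz":-6,"wx":0,"wy":0,"wz":0,"fingers":1},{"tx":0,"ty":0,"tz":0,"wx":0,"wy":0,"wz":0,"fingers":1},{"tx":0,"ty":0,"tz":0,"wx":0,"wy":0,"wz":0,"fingers":1}]'
python3 - <<'E'
from h import *
t,th=cup2(.6034,.3407,.33,-.58,.001,-.0238); plan(t,.33,th,sgn=1)
cp,im,d=shot("side","side4.png")
im=cv2.imread("pics/side4.png")[140:320,140:320]; cv2.imwrite("pics/side4c.png",cv2.resize(im,None,fx=3,fy=3))
E
```

```text
time: 11.27
ee_pos: [0.5955, 0.3366, 0.1729]
tool_rot: [-0.376, 2.267, 0.17]
force: [0.6, 0.2, -0.1]
width: 0.0167
finger_force: 58.9
th 0.8407963267948966 TCP at bottom [0.5922 0.3369 0.1614]
shift mm [ -3.2   0.3 -11.5] turn [-0.0025  0.0084  0.0014] |w| 0.009 t 11.27 j [ 0.32 -0.58 -0.89  0.41  0.   -0.  ]
```

View pics/side4c.png

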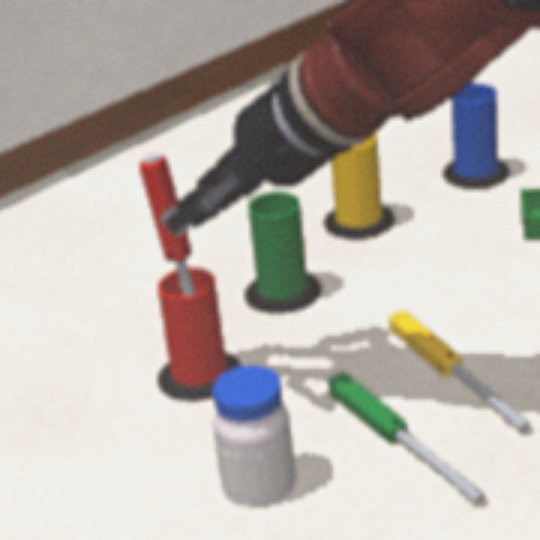

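The rod is in the red cup with no contact force. I lower the last centimetre, release, and back out along the tool.

```bash
python3 -m jog '[{"tx":-2,"ty":0,"tz":-5,"wx":0,"wy":0,"wz":0,"fingers":1},{"tx":-1,"ty":0,"tz":-5,"wx":0,"wy":0,"wz":0,"fingers":1},{"tx":0,"ty":0,"tz":0,"wx":0,"wy":0,"wz":0,"fingers":1},{"tx":0,"ty":0,"tz":0,"wx":0,"wy":0,"wz":0,"fingers":1}]'
python3 -m jog '[{"tx":0,"ty":0,"tz":0,"wx":0,"wy":0,"wz":0,"fingers":-0.4},{"tx":0,"ty":0,"tz":0,"wx":0,"wy":0,"wz":0,"fingers":-0.4},{"tx":0,"ty":0,"tz":0,"wx":0,"wy":0,"wz":0,"fingers":-0.4},{"tx":0,"ty":0,"tz":0,"wx":0,"wy":0,"wz":0,"fingers":-0.4},{"tx":-8,"ty":-3,"tz":8,"wx":0,"wy":0,"wz":0,"fingers":-0.4},{"tx":-20,"ty":-7,"tz":20,"wx":0,"wy":0,"wz":0,"fingers":-0.4},{"tx":-20,"ty":-7,"tz":20,"wx":0,"wy":0,"wz":0,"fingers":-0.4},{"tx":-20,"ty":-7,"tz":20,"wx":0,"wy":0,"wz":0,"fingers":-0.4},{"tx":-20,"ty":-7,"tz":20,"wx":0,"wy":0,"wz":0,"fingers":-0.4},{"tx":-20,"ty":-7,"tz":20,"wx":0,"wy":0,"wz":0,"fingers":-0.4}]'
python3 - <<'E'
from h import *
cp,im,d=shot("side","side5.png"); survey(im,d,cp,False)
im=cv2.imread("pics/side5.png")[140:320,140:320]; cv2.imwrite("pics/side5c.png",cv2.resize(im,None,fx=3,fy=3))
cp,im,d=shot("top"); survey(im,d,cp,False); np.savez("top5.npz",im=im,d=d)
plan([.45,.295,.12],-.2,-.6,sgn=1)
E
```

```text
time: 11.65
ee_pos: [0.5923, 0.3372, 0.1633]
tool_rot: [-0.377, 2.264, 0.17]
force: [0.1, 0.6, 5.1]
width: 0.0174
finger_force: 59.2
time: 12.48
ee_pos: [0.521, 0.3291, 0.2696]
tool_rot: [-0.376, 2.308, 0.148]
force: [0.9, 0.5, -0.4]
width: 0.0597
finger_force: 0.0
rod green px [261. 275.] mid [0.4454 0.2969 0.013 ] len 0.0931283370552635 dir(far) -0.17072238317823082 z90 0.0203503504403179
rod yellow px [281. 253.] mid [0.4688 0.1948 0.013 ] len 0.10232500116814473 dir(far) -0.2870588228356707 z90 0.02014358075726801
rod red px [187. 214.] mid [0.8406 0.2133 0.013 ] len 0.21456479194881758 dir(far) -0.4636966043424733 z90 0.1899169676003304
rod blue px [ 79. 275.] mid [0.8148 0.5798 0.013 ] len 0.23973785394034205 dir(far) 0.91071408384778 z90 0.011609201158522221
rod blue px [391. 162.] mid [ 0.5267 -0.4953  0.013 ] len 0.25408811726048863 dir(far) -0.4184868662470162 z90 0.07869373433430123
rod green px [206. 231.] mid [0.4442 0.2944 0.013 ] len 0.0920420277293281 dir(far) -0.2085348448029075 z90 0.02232638316827833
rod yellow px [242. 223.] mid [0.4671 0.1938 0.013 ] len 0.0940328075497857 dir(far) -0.26584987952614775 z90 0.02226492889183871
rod red px [ 48. 381.] mid [0.0404 0.7081 0.013 ] len 0.09669994679883041 dir(far) 3.072789234575143 z90 0.6173392407988769
rod red px [175. 163.] mid [0.6411 0.3936 0.013 ] len 0.17135043449115936 dir(far) 0.8324905603852226 z90 0.18236514744305166
dish? px [375. 233.] mid [ 0.4403 -0.1742  0.02  ] sz 0.059668062061595334 0.061223383521901584 yaw 1.316592345833187
dish? px [371. 193.] mid [ 0.551  -0.1646  0.02  ] sz 0.06316958331615172 0.05948432165085738 yaw 1.3204372339037487
shift mm [ -72.3  -35.3 -155.4] turn [-0.0783  1.4282 -0.4362] |w| 1.495 t 12.58 j [ 0.37 -0.84 -0.84  0.75 -0.05  0.03]
```

View pics/side5c.png

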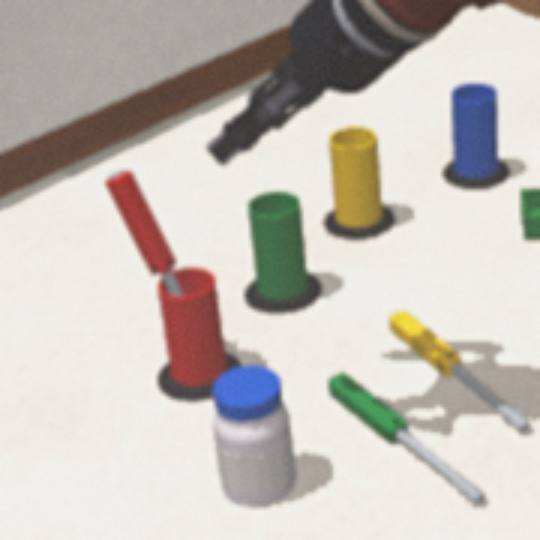

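The red rod stands in its cup. Next is green, at mid (0.4445,0.295) and yaw −0.19 (top and side views agree).

```bash
python3 -m jog '[{"tx":0,"ty":0,"tz":0,"wx":-0.0065,"wy":0.119,"wz":-0.036,"fingers":-0.4},{"tx":-4,"ty":0,"tz":0,"wx":-0.0065,"wy":0.119,"wz":-0.036,"fingers":-0.4},{"tx":-8,"ty":-4,"tz":-5,"wx":-0.0065,"wy":0.119,"wz":-0.036,"fingers":-0.4},{"tx":-8,"ty":-4,"tz":-10,"wx":-0.0065,"wy":0.119,"wz":-0.036,"fingers":-0.4},{"tx":-8,"ty":-4,"tz":-10,"wx":-0.0065,"wy":0.119,"wz":-0.036,"fingers":-0.4},{"tx":-8,"ty":-4,"tz":-10,"wx":-0.0065,"wy":0.119,"wz":-0.036,"fingers":-0.4},{"tx":-8,"ty":-4,"tz":-15,"wx":-0.0065,"wy":0.119,"wz":-0.036,"fingers":-0.4},{"tx":-8,"ty":-4,"tz":-15,"wx":-0.0065,"wy":0.119,"wz":-0.036,"fingers":-0.4},{"tx":-8,"ty":-4,"tz":-15,"wx":-0.0065,"wy":0.119,"wz":-0.036,"fingers":-0.4},{"tx":-8,"ty":-3,"tz":-15,"wx":-0.0065,"wy":0.119,"wz":-0.036,"fingers":-0.4}]'
python3 -m jog '[{"tx":-6,"ty":-2,"tz":-15,"wx":-0.0065,"wy":0.119,"wz":-0.036,"fingers":-0.4},{"tx":0,"ty":0,"tz":-15,"wx":-0.0065,"wy":0.119,"wz":-0.036,"fingers":-0.4},{"tx":0,"ty":0,"tz":0,"wx":0,"wy":0,"wz":0,"fingers":-0.4},{"tx":0,"ty":0,"tz":0,"wx":0,"wy":0,"wz":0,"fingers":-0.4}]'
python3 - <<'E'
from h import *
plan([.4445,.2955,.032],-.19,-.6,sgn=1)
cp,im,d=shot("wrist","w6.png"); survey(im,d,cp,False)
E
```

```text
time: 13.42
ee_pos: [0.4537, 0.2981, 0.1746]
tool_rot: [-0.147, -2.776, -0.105]
force: [0.2, 0.5, -0.1]
width: 0.0597
finger_force: 0.0
time: 13.75
ee_pos: [0.4466, 0.2953, 0.1409]
tool_rot: [-0.243, -2.538, -0.079]
force: [0.8, -0.8, 1.5]
width: 0.0602
finger_force: 0.0
shift mm [  -2.1    0.2 -108.9] turn [-0.0024  0.0071  0.0017] |w| 0.008 t 13.75 j [0.21 0.54 0.29 1.88 0.23 0.34]
rod green px [322. 290.] mid [0.4417 0.2964 0.013 ] len 0.08915289719272272 dir(far) -0.1897540240975982 z90 0.021220282505020272
```

```bash
python3 -m jog '[{"tx":-2,"ty":0,"tz":-25,"wx":0,"wy":0.007,"wz":0,"fingers":-0.4},{"tx":0,"ty":0,"tz":-25,"wx":0,"wy":0,"wz":0,"fingers":-0.4},{"tx":0,"ty":0,"tz":-25,"wx":0,"wy":0,"wz":0,"fingers":-0.4},{"tx":0,"ty":0,"tz":-20,"wx":0,"wy":0,"wz":0,"fingers":-0.4},{"tx":0,"ty":0,"tz":-12,"wx":0,"wy":0,"wz":0,"fingers":-0.4},{"tx":0,"ty":0,"tz":-4,"wx":0,"wy":0,"wz":0,"fingers":-0.4},{"tx":0,"ty":0,"tz":0,"wx":0,"wy":0,"wz":0,"fingers":-0.4}]'
python3 -m jog '[{"tx":0,"ty":0,"tz":0,"wx":0,"wy":0,"wz":0,"fingers":1},{"tx":0,"ty":0,"tz":0,"wx":0,"wy":0,"wz":0,"fingers":1},{"tx":0,"ty":0,"tz":0,"wx":0,"wy":0,"wz":0,"fingers":1},{"tx":0,"ty":0,"tz":0,"wx":0,"wy":0,"wz":0,"fingers":1},{"tx":0,"ty":0,"tz":0,"wx":0,"wy":0,"wz":0,"fingers":1},{"tx":0,"ty":0,"tz":0,"wx":0,"wy":0,"wz":0,"fingers":1}]'
python3 - <<'E'
from h import *
plan([.4445,.2955,.032],-.19,-.6,sgn=1); print(env.read_state()["ee_pos"])
E
```

```text
time: 14.38
ee_pos: [0.4463, 0.2967, 0.0374]
tool_rot: [-0.239, -2.544, -0.083]
force: [0.5, -0.0, -0.1]
width: 0.0597
finger_force: 0.0
time: 14.88
ee_pos: [0.4466, 0.2964, 0.0365]
tool_rot: [-0.241, -2.542, -0.083]
force: [1.3, -1.3, 7.3]
width: 0.0158
finger_force: 58.5
shift mm [-2.1 -0.9 -4.5] turn [-0.005   0.0105  0.0012] |w| 0.012 t 14.88 j [0.22 0.62 0.2  1.71 0.23 0.34]
[0.4466 0.2964 0.0365]
```

The grip is a bit high on the handle (width 15.8 mm), so I reopen, go 7 mm lower and close again.

```bash
python3 -m jog '[{"tx":0,"ty":0,"tz":0,"wx":0,"wy":0,"wz":0,"fingers":0.1},{"tx":0,"ty":0,"tz":0,"wx":0,"wy":0,"wz":0,"fingers":0.1},{"tx":-1,"ty":-1,"tz":-4,"wx":0,"wy":0,"wz":0,"fingers":0.1},{"tx":-1,"ty":0,"tz":-4,"wx":0,"wy":0,"wz":0,"fingers":0.1},{"tx":0,"ty":0,"tz":0,"wx":0,"wy":0,"wz":0,"fingers":0.1}]'
python3 -m jog '[{"tx":0,"ty":0,"tz":0,"wx":0,"wy":0,"wz":0,"fingers":1},{"tx":0,"ty":0,"tz":0,"wx":0,"wy":0,"wz":0,"fingers":1},{"tx":0,"ty":0,"tz":0,"wx":0,"wy":0,"wz":0,"fingers":1},{"tx":0,"ty":0,"tz":0,"wx":0,"wy":0,"wz":0,"fingers":1},{"tx":0,"ty":0,"tz":0,"wx":0,"wy":0,"wz":0,"fingers":1}]'
python3 - <<'E'
from h import *
plan([.4445,.2955,.032],-.19,-.6,sgn=1); print(env.read_state()["ee_pos"])
t,th=cup2(.6414,.2020,.12,-.59,-.001,-.020); plan([t[0],t[1],.29],.12,th,sgn=1)
E
```

```text
time: 15.3
ee_pos: [0.4429, 0.295, 0.0259]
tool_rot: [-0.241, -2.538, -0.081]
force: [-0.5, 0.2, 0.1]
width: 0.0381
finger_force: 0.0
time: 15.72
ee_pos: [0.4438, 0.2952, 0.0271]
tool_rot: [-0.241, -2.54, -0.082]
force: [-0.6, 0.4, 0.5]
width: 0.0181
finger_force: 59.7
shift mm [0.7 0.3 4.9] turn [-0.0044  0.0089  0.0009] |w| 0.01 t 15.72 j [0.22 0.62 0.19 1.69 0.23 0.34]
[0.4438 0.2952 0.0271]
th 0.8307963267948966 TCP at bottom [0.6337 0.2011 0.1628]
shift mm [189.9 -94.2 262.9] turn [-0.0556 -1.4266  0.2522] |w| 1.45 t 15.72 j [0.22 0.62 0.19 1.69 0.23 0.34]
```

```bash
python3 -m jog '[{"tx":0,"ty":0,"tz":10,"wx":0,"wy":0,"wz":0,"fingers":1},{"tx":0,"ty":0,"tz":30,"wx":0,"wy":0,"wz":0,"fingers":1},{"tx":0,"ty":0,"tz":40,"wx":0,"wy":0,"wz":0,"fingers":1},{"tx":0,"ty":0,"tz":40,"wx":0,"wy":0,"wz":0,"fingers":1},{"tx":0,"ty":0,"tz":40,"wx":0,"wy":0,"wz":0,"fingers":1},{"tx":0,"ty":0,"tz":40,"wx":0,"wy":-0.05,"wz":0,"fingers":1},{"tx":0,"ty":0,"tz":40,"wx":-0.0046,"wy":-0.119,"wz":0.021,"fingers":1},{"tx":0,"ty":-3,"tz":20,"wx":-0.0046,"wy":-0.119,"wz":0.021,"fingers":1},{"tx":10,"ty":-8,"tz":5,"wx":-0.0046,"wy":-0.119,"wz":0.021,"fingers":1},{"tx":18,"ty":-10,"tz":0,"wx":-0.0046,"wy":-0.119,"wz":0.021,"fingers":1}]'
python3 -m jog '[{"tx":20,"ty":-10,"tz":0,"wx":-0.0046,"wy":-0.119,"wz":0.021,"fingers":1},{"tx":20,"ty":-10,"tz":0,"wx":-0.0046,"wy":-0.119,"wz":0.021,"fingers":1},{"tx":20,"ty":-10,"tz":0,"wx":-0.0046,"wy":-0.119,"wz":0.021,"fingers":1},{"tx":20,"ty":-10,"tz":0,"wx":-0.0046,"wy":-0.119,"wz":0.021,"fingers":1},{"tx":20,"ty":-10,"tz":0,"wx":-0.0046,"wy":-0.119,"wz":0.021,"fingers":1},{"tx":20,"ty":-10,"tz":0,"wx":-0.0046,"wy":-0.119,"wz":0.021,"fingers":1},{"tx":20,"ty":-8,"tz":0,"wx":-0.0046,"wy":-0.119,"wz":0.021,"fingers":1},{"tx":20,"ty":-5,"tz":0,"wx":0,"wy":-0.06,"wz":0.021,"fingers":1},{"tx":0,"ty":0,"tz":0,"wx":0,"wy":0,"wz":0,"fingers":1},{"tx":0,"ty":0,"tz":0,"wx":0,"wy":0,"wz":0,"fingers":1}]'
cat >> h.py <<'E'
def handle_axis(col):
    s=env.read_state()
    for n in ("side","top"):
        cp,im,d=shot(n); P=cloud(cp,d)
        m=(mask(im,col,90)>0)&(np.linalg.norm(P-s["ee_pos"],axis=2)<.09)&(P[...,2]>.125); q=P[m]
        if len(q)>10:
            c=q.mean(0); a=np.linalg.svd(q-c,full_matrices=False)[2][0]; a*=np.sign(a[2]); print(n,len(q),"c-TCP",c-s["ee_pos"],"axis",a,"ext",np.ptp((q-c)@a))
E
python3 - <<'E'
from h import *
t,th=cup2(.6414,.2020,.12,-.59,.0005,-.017); plan(t,.12,th,sgn=1)
handle_axis("green"); print(env.read_state()["width"])
E
```

```text
time: 16.55
ee_pos: [0.472, 0.2749, 0.297]
tool_rot: [-0.125, -3.082, -0.105]
force: [0.4, -0.2, -0.5]
width: 0.0181
finger_force: 59.6
time: 17.38
ee_pos: [0.6308, 0.2007, 0.2914]
tool_rot: [-0.142, 2.318, 0.08]
force: [-0.6, -0.1, 0.6]
width: 0.0184
finger_force: 59.7
th 0.8307963267948966 TCP at bottom [0.6364 0.2014 0.1608]
shift mm [   5.6    0.7 -130.6] turn [-0.0118 -0.0113 -0.0082] |w| 0.018 t 17.38 j [ 0.1  -0.69 -0.73  0.71  0.03 -0.01]
side 129 c-TCP [0.0116 0.009  0.0089] axis [0.1507 0.0059 0.9886] ext 0.08781982057006243
top 38 c-TCP [ 0.0174 -0.0009  0.0437] axis [ 0.3524 -0.1191  0.9283] ext 0.05731390841370018
0.018588078371424985
```

```bash
python3 -m jog '[{"tx":5,"ty":1,"tz":0,"wx":-0.012,"wy":-0.011,"wz":-0.008,"fingers":1},{"tx":0,"ty":0,"tz":-15,"wx":0,"wy":0,"wz":0,"fingers":1},{"tx":0,"ty":0,"tz":-20,"wx":0,"wy":0,"wz":0,"fingers":1},{"tx":0,"ty":0,"tz":-20,"wx":0,"wy":0,"wz":0,"fingers":1},{"tx":0,"ty":0,"tz":-20,"wx":0,"wy":0,"wz":0,"fingers":1},{"tx":0,"ty":0,"tz":-20,"wx":0,"wy":0,"wz":0,"fingers":1},{"tx":0,"ty":0,"tz":-15,"wx":0,"wy":0,"wz":0,"fingers":1},{"tx":0,"ty":0,"tz":-6,"wx":0,"wy":0,"wz":0,"fingers":1},{"tx":0,"ty":0,"tz":0,"wx":0,"wy":0,"wz":0,"fingers":1},{"tx":0,"ty":0,"tz":0,"wx":0,"wy":0,"wz":0,"fingers":1}]'
python3 - <<'E'
from h import *
t,th=cup2(.6414,.2020,.12,-.59,.0005,-.017); plan(t,.12,th,sgn=1); handle_axis("green")
E
```

```text
time: 18.32
ee_pos: [0.6371, 0.2026, 0.1772]
tool_rot: [-0.141, 2.305, 0.061]
force: [0.2, 0.0, -1.0]
width: 0.0182
finger_force: 59.7
th 0.8307963267948966 TCP at bottom [0.6364 0.2014 0.1608]
shift mm [ -0.7  -1.2 -16.3] turn [ 0.0005  0.0024 -0.0016] |w| 0.003 t 18.32 j [ 0.11 -0.63 -0.91  0.46  0.01 -0.01]
side 107 c-TCP [0.0117 0.0083 0.0135] axis [0.1644 0.0043 0.9864] ext 0.08737630636047024
top 30 c-TCP [ 0.0138 -0.0042  0.0379] axis [0.3119 0.1056 0.9442] ext 0.07915764612194759
```

```bash
python3 -m jog '[{"tx":0,"ty":-1,"tz":-6,"wx":0,"wy":0,"wz":0,"fingers":1},{"tx":0,"ty":0,"tz":-6,"wx":0,"wy":0,"wz":0,"fingers":1},{"tx":0,"ty":0,"tz":-3,"wx":0,"wy":0,"wz":0,"fingers":1},{"tx":0,"ty":0,"tz":0,"wx":0,"wy":0,"wz":0,"fingers":1},{"tx":0,"ty":0,"tz":0,"wx":0,"wy":0,"wz":0,"fingers":1}]'
python3 -m jog '[{"tx":0,"ty":0,"tz":0,"wx":0,"wy":0,"wz":0,"fingers":-0.4},{"tx":0,"ty":0,"tz":0,"wx":0,"wy":0,"wz":0,"fingers":-0.4},{"tx":0,"ty":0,"tz":0,"wx":0,"wy":0,"wz":0,"fingers":-0.4},{"tx":0,"ty":0,"tz":0,"wx":0,"wy":0,"wz":0,"fingers":-0.4},{"tx":-9,"ty":-1,"tz":8,"wx":0,"wy":0,"wz":0,"fingers":-0.4},{"tx":-20,"ty":-3,"tz":20,"wx":0,"wy":0,"wz":0,"fingers":-0.4},{"tx":-20,"ty":-3,"tz":20,"wx":0,"wy":0,"wz":0,"fingers":-0.4},{"tx":-20,"ty":-3,"tz":20,"wx":0,"wy":0,"wz":0,"fingers":-0.4},{"tx":-20,"ty":-3,"tz":20,"wx":0,"wy":0.05,"wz":0,"fingers":-0.4},{"tx":-15,"ty":-3,"tz":20,"wx":0,"wy":0.1,"wz":0,"fingers":-0.4}]'
python3 - <<'E'
from h import *
cp,im,d=shot("side","side7.png"); survey(im,d,cp,False)
cp,im,d=shot("top","top7.png"); survey(im,d,cp,False)
plan([.4675,.194,.13],-.27,-.6,sgn=1)
E
```

```text
time: 18.83
ee_pos: [0.6365, 0.2012, 0.1607]
tool_rot: [-0.14, 2.306, 0.061]
force: [-0.4, 0.3, -0.3]
width: 0.0181
finger_force: 59.9
time: 19.67
ee_pos: [0.5546, 0.1971, 0.2674]
tool_rot: [-0.14, 2.48, 0.065]
force: [0.6, 0.4, 0.0]
width: 0.0598
finger_force: 0.0
rod green px [219. 188.] mid [0.8899 0.0311 0.013 ] len 0.22809023269925194 dir(far) -0.5842341608243082 z90 0.191666809893941
rod yellow px [281. 253.] mid [0.4688 0.1955 0.013 ] len 0.10085434882937389 dir(far) -0.26545836963925745 z90 0.020097399429026663
rod red px [187. 214.] mid [0.8406 0.2133 0.013 ] len 0.21456479194881758 dir(far) -0.4636966043424733 z90 0.1897051948797578
rod blue px [ 79. 275.] mid [0.8148 0.5798 0.013 ] len 0.23973785394034205 dir(far) 0.91071408384778 z90 0.011222084733769755
rod blue px [391. 162.] mid [ 0.5267 -0.4953  0.013 ] len 0.25408811726048863 dir(far) -0.4184868662470162 z90 0.07758614139703357
rod yellow px [242. 223.] mid [0.4668 0.1937 0.013 ] len 0.09349411114502056 dir(far) -0.2658637236162966 z90 0.022273567258338157
rod red px [ 89. 348.] mid [0.1288 0.603  0.013 ] len 0.2663851191332118 dir(far) 0.01603151710220194 z90 0.6648861303719351
dish? px [375. 233.] mid [ 0.4404 -0.1739  0.02  ] sz 0.05966806261326865 0.06056715829917488 yaw 1.3165923469174106
dish? px [371. 193.] mid [ 0.5511 -0.1642  0.02  ] sz 0.06316958390852151 0.05881801742899811 yaw 1.3204372349920623
shift mm [ -91.    -2.5 -146.9] turn [ 0.0871  1.2711 -0.3244] |w| 1.315 t 19.77 j [ 0.11 -0.76 -0.72  0.95  0.01  0.  ]
```

Green is in its cup, with its handle top at the same height as red's. Now yellow.

```bash
python3 -m jog '[{"tx":0,"ty":0,"tz":0,"wx":0.008,"wy":0.1156,"wz":-0.0295,"fingers":-0.4},{"tx":-8,"ty":0,"tz":0,"wx":0.008,"wy":0.1156,"wz":-0.0295,"fingers":-0.4},{"tx":-10,"ty":0,"tz":-10,"wx":0.008,"wy":0.1156,"wz":-0.0295,"fingers":-0.4},{"tx":-10,"ty":0,"tz":-15,"wx":0.008,"wy":0.1156,"wz":-0.0295,"fingers":-0.4},{"tx":-10,"ty":0,"tz":-15,"wx":0.008,"wy":0.1156,"wz":-0.0295,"fingers":-0.4},{"tx":-10,"ty":0,"tz":-15,"wx":0.008,"wy":0.1156,"wz":-0.0295,"fingers":-0.4},{"tx":-10,"ty":-1,"tz":-18,"wx":0.008,"wy":0.1156,"wz":-0.0295,"fingers":-0.4},{"tx":-10,"ty":-1,"tz":-18,"wx":0.008,"wy":0.1156,"wz":-0.0295,"fingers":-0.4},{"tx":-10,"ty":-1,"tz":-18,"wx":0.008,"wy":0.1156,"wz":-0.0295,"fingers":-0.4},{"tx":-10,"ty":0,"tz":-18,"wx":0.008,"wy":0.1156,"wz":-0.0295,"fingers":-0.4}]'
python3 -m jog '[{"tx":-3,"ty":0,"tz":-18,"wx":0.008,"wy":0.1156,"wz":-0.0295,"fingers":-0.4},{"tx":0,"ty":0,"tz":0,"wx":0,"wy":0,"wz":0,"fingers":-0.4},{"tx":0,"ty":0,"tz":0,"wx":0,"wy":0,"wz":0,"fingers":-0.4}]'
python3 - <<'E'
from h import *
plan([.4670,.1942,.027],-.267,-.6,sgn=1)
cp,im,d=shot("wrist","w8.png"); survey(im,d,cp,False)
E
```

```text
time: 20.6
ee_pos: [0.4697, 0.1935, 0.1415]
tool_rot: [-0.307, -2.649, -0.109]
force: [0.7, -0.0, -0.5]
width: 0.0599
finger_force: 0.0
time: 20.85
ee_pos: [0.465, 0.193, 0.1197]
tool_rot: [-0.337, -2.528, -0.106]
force: [-0.2, -0.1, 1.4]
width: 0.0594
finger_force: 0.0
shift mm [  2.    1.2 -92.7] turn [-0.0005  0.006  -0.001 ] |w| 0.006 t 20.85 j [0.03 0.49 0.19 1.84 0.17 0.25]
rod yellow px [326. 288.] mid [0.4614 0.1964 0.013 ] len 0.0836586792241215 dir(far) -0.26741387745229067 z90 0.021127181389501357
```

```bash
python3 -m jog '[{"tx":2,"ty":1,"tz":-25,"wx":0,"wy":0.006,"wz":0,"fingers":-0.4},{"tx":0,"ty":0,"tz":-25,"wx":0,"wy":0,"wz":0,"fingers":-0.4},{"tx":0,"ty":0,"tz":-22,"wx":0,"wy":0,"wz":0,"fingers":-0.4},{"tx":0,"ty":0,"tz":-13,"wx":0,"wy":0,"wz":0,"fingers":-0.4},{"tx":0,"ty":0,"tz":-5,"wx":0,"wy":0,"wz":0,"fingers":-0.4},{"tx":0,"ty":0,"tz":-2,"wx":0,"wy":0,"wz":0,"fingers":-0.4},{"tx":0,"ty":0,"tz":0,"wx":0,"wy":0,"wz":0,"fingers":-0.2},{"tx":0,"ty":0,"tz":0,"wx":0,"wy":0,"wz":0,"fingers":0}]'
python3 - <<'E'
from h import *
plan([.4670,.1942,.027],-.267,-.6,sgn=1)
E
```

```text
time: 21.57
ee_pos: [0.4693, 0.1946, 0.0343]
tool_rot: [-0.337, -2.533, -0.108]
force: [0.9, -0.2, 0.1]
width: 0.0426
finger_force: 0.0
shift mm [-2.3 -0.4 -7.3] turn [-0.0011  0.0109 -0.0016] |w| 0.011 t 21.57 j [0.04 0.57 0.14 1.7  0.17 0.25]
```

```bash
python3 -m jog '[{"tx":-1,"ty":0,"tz":-3,"wx":0,"wy":0,"wz":0,"fingers":0},{"tx":-1,"ty":0,"tz":-3,"wx":0,"wy":0,"wz":0,"fingers":0},{"tx":0,"ty":0,"tz":0,"wx":0,"wy":0,"wz":0,"fingers":0},{"tx":0,"ty":0,"tz":0,"wx":0,"wy":0,"wz":0,"fingers":1},{"tx":0,"ty":0,"tz":0,"wx":0,"wy":0,"wz":0,"fingers":1},{"tx":0,"ty":0,"tz":0,"wx":0,"wy":0,"wz":0,"fingers":1},{"tx":0,"ty":0,"tz":0,"wx":0,"wy":0,"wz":0,"fingers":1},{"tx":0,"ty":0,"tz":0,"wx":0,"wy":0,"wz":0,"fingers":1}]'
python3 - <<'E'
from h import *
s=env.read_state(); rz=.010-s["ee_pos"][2]; rx=(np.array([.467,.1942])-s["ee_pos"][:2])@[np.cos(-.267),np.sin(-.267)]; print(s["ee_pos"],rx,rz)
t,th=cup2(.6733,.0603,-.09,-.59,rx,rz); plan([t[0],t[1],.29],-.09,th,sgn=1)
E
```

```text
time: 22.23
ee_pos: [0.4665, 0.1945, 0.0266]
tool_rot: [-0.337, -2.53, -0.107]
force: [2.3, -1.0, 2.7]
width: 0.0182
finger_force: 60.6
[0.4665 0.1945 0.0266] 0.0005820092976861848 -0.016596700561105217
th 0.8307963267948966 TCP at bottom [0.6687 0.0607 0.1607]
shift mm [ 202.2 -133.8  263.4] turn [-0.2545 -1.402   0.1428] |w| 1.432 t 22.23 j [0.04 0.58 0.13 1.69 0.17 0.25]
```

```bash
python3 -m jog '[{"tx":0,"ty":0,"tz":10,"wx":0,"wy":0,"wz":0,"fingers":1},{"tx":0,"ty":0,"tz":30,"wx":0,"wy":0,"wz":0,"fingers":1},{"tx":0,"ty":0,"tz":40,"wx":0,"wy":0,"wz":0,"fingers":1},{"tx":0,"ty":0,"tz":40,"wx":0,"wy":0,"wz":0,"fingers":1},{"tx":0,"ty":0,"tz":40,"wx":0,"wy":0,"wz":0,"fingers":1},{"tx":0,"ty":-5,"tz":40,"wx":-0.0106,"wy":-0.0584,"wz":0.006,"fingers":1},{"tx":0,"ty":-10,"tz":40,"wx":-0.0212,"wy":-0.1168,"wz":0.012,"fingers":1},{"tx":5,"ty":-10,"tz":20,"wx":-0.0212,"wy":-0.1168,"wz":0.012,"fingers":1},{"tx":15,"ty":-12,"tz":5,"wx":-0.0212,"wy":-0.1168,"wz":0.012,"fingers":1},{"tx":20,"ty":-12,"tz":0,"wx":-0.0212,"wy":-0.1168,"wz":0.012,"fingers":1}]'
python3 -m jog '[{"tx":20,"ty":-12,"tz":0,"wx":-0.0212,"wy":-0.1168,"wz":0.012,"fingers":1},{"tx":20,"ty":-12,"tz":0,"wx":-0.0212,"wy":-0.1168,"wz":0.012,"fingers":1},{"tx":20,"ty":-12,"tz":0,"wx":-0.0212,"wy":-0.1168,"wz":0.012,"fingers":1},{"tx":20,"ty":-12,"tz":0,"wx":-0.0212,"wy":-0.1168,"wz":0.012,"fingers":1},{"tx":20,"ty":-12,"tz":0,"wx":-0.0212,"wy":-0.1168,"wz":0.012,"fingers":1},{"tx":20,"ty":-12,"tz":0,"wx":-0.0212,"wy":-0.1168,"wz":0.012,"fingers":1},{"tx":20,"ty":-7,"tz":0,"wx":-0.0212,"wy":-0.1168,"wz":0.012,"fingers":1},{"tx":20,"ty":-4,"tz":0,"wx":-0.01,"wy":-0.0584,"wz":0.006,"fingers":1},{"tx":0,"ty":0,"tz":0,"wx":0,"wy":0,"wz":0,"fingers":1},{"tx":0,"ty":0,"tz":0,"wx":0,"wy":0,"wz":0,"fingers":1}]'
python3 - <<'E'
from h import *
t,th=cup2(.6733,.0603,-.09,-.59,.0006,-.0166); plan(t,-.09,th,sgn=1)
handle_axis("yellow"); print(env.read_state()["width"])
E
```

```text
time: 23.07
ee_pos: [0.5071, 0.1457, 0.2941]
tool_rot: [-0.307, -3.075, -0.059]
force: [-0.5, -0.8, -0.7]
width: 0.0184
finger_force: 60.1
time: 23.9
ee_pos: [0.6652, 0.0629, 0.2885]
tool_rot: [0.105, 2.318, -0.045]
force: [0.8, -0.6, -0.5]
width: 0.018
finger_force: 60.1
th 0.8307963267948966 TCP at bottom [0.6687 0.0607 0.1607]
shift mm [   3.5   -2.2 -127.8] turn [-0.0013 -0.009   0.0001] |w| 0.009 t 23.9 j [-0.11 -0.66 -0.72  0.69  0.01 -0.01]
side 100 c-TCP [ 0.0089  0.0038 -0.0011] axis [0.1645 0.0017 0.9864] ext 0.0906715563752563
top 188 c-TCP [ 0.0092 -0.0035  0.0227] axis [ 0.1515 -0.1344  0.9793] ext 0.08958597893067768
0.01835361942391934
```

```bash
python3 -m jog '[{"tx":3,"ty":-2,"tz":0,"wx":0,"wy":-0.009,"wz":0,"fingers":1},{"tx":0,"ty":0,"tz":-15,"wx":0,"wy":0,"wz":0,"fingers":1},{"tx":0,"ty":0,"tz":-20,"wx":0,"wy":0,"wz":0,"fingers":1},{"tx":0,"ty":0,"tz":-20,"wx":0,"wy":0,"wz":0,"fingers":1},{"tx":0,"ty":0,"tz":-20,"wx":0,"wy":0,"wz":0,"fingers":1},{"tx":0,"ty":0,"tz":-20,"wx":0,"wy":0,"wz":0,"fingers":1},{"tx":0,"ty":0,"tz":-15,"wx":0,"wy":0,"wz":0,"fingers":1},{"tx":0,"ty":0,"tz":-6,"wx":0,"wy":0,"wz":0,"fingers":1},{"tx":0,"ty":0,"tz":0,"wx":0,"wy":0,"wz":0,"fingers":1},{"tx":0,"ty":0,"tz":0,"wx":0,"wy":0,"wz":0,"fingers":1}]'
python3 - <<'E'
from h import *
t,th=cup2(.6733,.0603,-.09,-.59,.0006,-.0166); plan(t,-.09,th,sgn=1); handle_axis("yellow")
E
```

```text
time: 24.83
ee_pos: [0.6698, 0.061, 0.1748]
tool_rot: [0.104, 2.305, -0.044]
force: [1.2, -0.6, -0.0]
width: 0.018
finger_force: 60.2
th 0.8307963267948966 TCP at bottom [0.6687 0.0607 0.1607]
shift mm [ -1.1  -0.3 -14.1] turn [-0.0008  0.0035 -0.0005] |w| 0.004 t 24.83 j [-0.11 -0.62 -0.9   0.45  0.02 -0.01]
side 97 c-TCP [0.0109 0.0043 0.0102] axis [ 0.1673 -0.0278  0.9855] ext 0.09275552188769084
top 142 c-TCP [ 0.0072 -0.003   0.0176] axis [ 0.1491 -0.1094  0.9828] ext 0.09550713969645913
```

```bash
python3 -m jog '[{"tx":-1,"ty":0,"tz":-5,"wx":0,"wy":0,"wz":0,"fingers":1},{"tx":0,"ty":0,"tz":-5,"wx":0,"wy":0,"wz":0,"fingers":1},{"tx":0,"ty":0,"tz":-3,"wx":0,"wy":0,"wz":0,"fingers":1},{"tx":0,"ty":0,"tz":0,"wx":0,"wy":0,"wz":0,"fingers":1},{"tx":0,"ty":0,"tz":0,"wx":0,"wy":0,"wz":0,"fingers":1}]'
python3 -m jog '[{"tx":0,"ty":0,"tz":0,"wx":0,"wy":0,"wz":0,"fingers":-0.4},{"tx":0,"ty":0,"tz":0,"wx":0,"wy":0,"wz":0,"fingers":-0.4},{"tx":0,"ty":0,"tz":0,"wx":0,"wy":0,"wz":0,"fingers":-0.4},{"tx":0,"ty":0,"tz":0,"wx":0,"wy":0,"wz":0,"fingers":-0.4},{"tx":-9,"ty":0,"tz":8,"wx":0,"wy":0,"wz":0,"fingers":-0.4},{"tx":-20,"ty":0,"tz":20,"wx":0,"wy":0,"wz":0,"fingers":-0.4},{"tx":-20,"ty":0,"tz":20,"wx":0,"wy":0,"wz":0,"fingers":-0.4},{"tx":-20,"ty":0,"tz":20,"wx":0,"wy":0,"wz":0,"fingers":-0.4},{"tx":-20,"ty":0,"tz":20,"wx":0,"wy":0.05,"wz":0,"fingers":-0.4},{"tx":-15,"ty":0,"tz":20,"wx":0,"wy":0.1,"wz":0,"fingers":-0.4}]'
python3 - <<'E'
from h import *
cp,im,d=shot("side","side9.png"); survey(im,d,cp,False); np.savez("side9.npz",im=im,d=d)
im=cv2.imread("pics/side9.png")[120:320,140:440]; cv2.imwrite("pics/side9c.png",cv2.resize(im,None,fx=2.5,fy=2.5))
cp,im,d=shot("top"); survey(im,d,cp,False); np.savez("top9.npz",im=im,d=d)
P=cloud(cp,d)
# slope: plane + ledge inner faces
h,s,v=cv2.split(cv2.cvtColor(im,cv2.COLOR_RGB2HSV)); m=np.zeros((400,640),bool); m[185:243,437:478]=1; m&=(s<40)
q=P[m]
for _ in range(5):
    c=q.mean(0); n=np.linalg.svd(q-c,full_matrices=False)[2][2]; n*=np.sign(n[2]); r=(q-c)@n; q=q[abs(r)<.003]
print("n",n,"d",n@c)
b=(mask(im,"blue",100,25)>0); b[:,:430]=0;b[:165]=0;b[262:]=0;b[:,495:]=0
hgt=P@n-n@c; print("ledge h",np.percentile(hgt[b],[5,25,50,75,90,95]))
t=b&(hgt>.009)&(hgt<.018); Q=P[t]
# expected axes: x in plane with tilt .32
for yaw in (0.,): pass
ex0=np.array([1,0,0])-n*n[0]; ex0/=np.linalg.norm(ex0); ey0=np.cross(n,ex0)
uv=np.c_[(Q-c)@ex0,(Q-c)@ey0]; print("n pts",len(Q),uv.min(0),uv.max(0))
np.savez("ledge.npz",uv=uv,ex0=ex0,ey0=ey0,c=c,n=n)
A=uv[uv[:,1]<uv[:,1].min()+.02]; B=uv[uv[:,0]<uv[:,0].min()+.02]
print("A",np.polyfit(A[:,0],A[:,1],1),len(A),"B",np.polyfit(B[:,1],B[:,0],1),len(B))
E
```

```text
time: 25.35
ee_pos: [0.6682, 0.061, 0.1603]
tool_rot: [0.104, 2.307, -0.045]
force: [0.4, 0.3, -1.9]
width: 0.0181
finger_force: 60.3
time: 26.18
ee_pos: [0.5862, 0.0666, 0.2668]
tool_rot: [0.106, 2.48, -0.06]
force: [0.6, -0.7, 0.2]
width: 0.0599
finger_force: 0.0
rod green px [219. 188.] mid [0.8894 0.0314 0.013 ] len 0.22696986808891087 dir(far) -0.5842341012750765 z90 0.19055278967741585
rod yellow px [249. 166.] mid [ 0.9309 -0.1571  0.013 ] len 0.2570790943523059 dir(far) -0.6604392357646989 z90 0.19230595749087687
rod red px [187. 214.] mid [0.8406 0.2133 0.013 ] len 0.21456479194881758 dir(far) -0.4636966043424733 z90 0.1907752193876181
rod blue px [ 79. 275.] mid [0.8148 0.5798 0.013 ] len 0.23973785394034205 dir(far) 0.91071408384778 z90 0.011548859753673682
rod blue px [391. 162.] mid [ 0.5269 -0.4958  0.013 ] len 0.25498431452489123 dir(far) -0.42244040184231363 z90 0.07786070349966479
rod yellow px [286. 134.] mid [0.7248 0.0742 0.013 ] len 0.14661104282789386 dir(far) 0.21096250926834562 z90 0.18633311065054245
rod red px [175. 163.] mid [0.6405 0.3929 0.013 ] len 0.17323881760183904 dir(far) 0.834229775575185 z90 0.18198142377975216
dish? px [375. 233.] mid [ 0.4404 -0.1739  0.02  ] sz 0.05966806261326865 0.06056715829917488 yaw 1.3165923469174106
dish? px [167. 228.] mid [0.4536 0.4024 0.02  ] sz 0.05700168001431724 0.05046711746272577 yaw 1.449359982127536
dish? px [371. 193.] mid [ 0.5511 -0.1642  0.02  ] sz 0.06316958390852151 0.05881801742899811 yaw 1.3204372349920623
n [-0.2413 -0.5734  0.7829] d 0.15862823769832055
ledge h [-0.0049  0.0193  0.0252  0.0305  0.0337  0.0344]
n pts 33 [-0.097  -0.0737] [-0.0815  0.0004]
A [-4.8218 -0.4638] 4 B [-0.2156 -0.0966] 33
```

View pics/side9c.png

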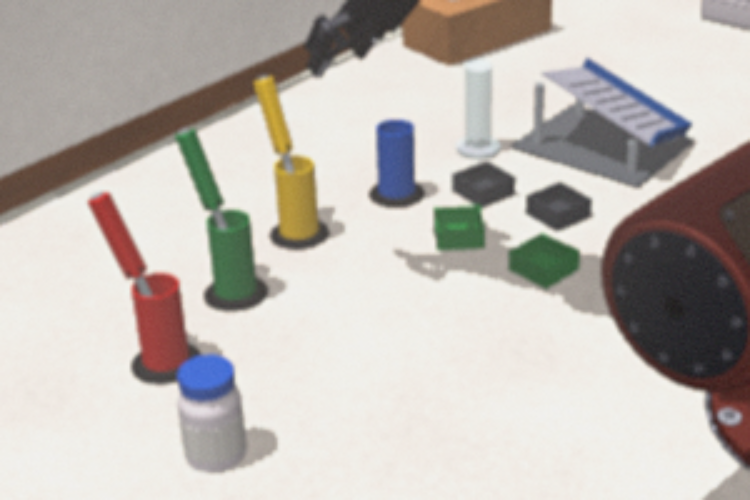

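All three rods stand in their own cups. The plate refit latched onto the bench, but the first one (n = −0.291, −0.321, 0.901) matches two 0.32 rad tilts with 0.023 rad of yaw. Next I locate the corner from the ledges' inner-face boundaries.

```bash
cat > slope.py <<'E'
from h import *
yaw=.023; Rs=(R.from_euler("z",yaw)*R.from_euler("y",-.32)*R.from_euler("x",.32)).as_matrix()
n=Rs[:,2]; d0=.04636
E
python3 - <<'E'
from slope import *
print("n model",n)
for f in ("top0.npz","top9.npz"):
    z=np.load(f); im=z["im"]; cp=campose("top"); b=mask(im,"blue",100,20)
    b[:,:430]=0;b[:,495:]=0;b[:170]=0;b[262:]=0
    def onp(u,v):
        o,dr=ray(cp,u,v); return o+dr*(d0-n@o)/(n@dr)
    A=np.array([onp(np.where(b[v,470:])[0][0]+470-.5,v) for v in range(185,240)])
    B=np.array([onp(u,np.where(b[235:,u])[0][0]+235-.5) for u in range(444,474)])
    a=A@Rs; bb=B@Rs
    print(f,"x-ledge: y'=",np.median(a[:,1]),a[:,1].std(),"slope",np.polyfit(a[:,0],a[:,1],1)[0]," y-ledge: x'=",np.median(bb[:,0]),bb[:,0].std(),"slope",np.polyfit(bb[:,1],bb[:,0],1)[0])
    O=Rs@np.array([np.median(bb[:,0]),np.median(a[:,1]),d0]); print("corner",O, "x' extent",a[:,0].max()-np.median(bb[:,0]))
E
```

```text
n model [-0.2913 -0.3214  0.901 ]
top0.npz x-ledge: y'= -0.4706198360680913 0.0009013095246267883 slope -1.9503774381254236e-05  y-ledge: x'= 0.3847085227667318 0.0008356712272369479 slope -0.0020303177225193163
corner [ 0.4084 -0.452   0.0223] x' extent 0.16535256934356207
top9.npz x-ledge: y'= -0.4706198360680913 0.0009013095246267883 slope -1.9503774381254236e-05  y-ledge: x'= 0.3847085227667318 0.0008356712272369479 slope -0.0020303177225193163
corner [ 0.4084 -0.452   0.0223] x' extent 0.16535256934356207
```

The corner is at (0.408, −0.452, 0.022), matching the stated 22 mm, and the ledges fit straight. I now go to the near dish at (0.440, −0.174).

Run:
```python
from h import *
plan([.440,-.174,.18],-1.825,0,sgn=1)
```

```text
shift mm [-150.1 -239.7  -96.7] turn [ 0.6321  0.4208 -1.6658] |w| 1.831 t 26.28 j [-0.11 -0.76 -0.72  0.94 -0.   -0.02]
```

```bash
python3 -m jog '[{"tx":-6,"ty":-10,"tz":5,"wx":0.0421,"wy":0.0281,"wz":-0.111,"fingers":-1},{"tx":-10,"ty":-16,"tz":0,"wx":0.0421,"wy":0.0281,"wz":-0.111,"fingers":-1},{"tx":-10,"ty":-16,"tz":0,"wx":0.0421,"wy":0.0281,"wz":-0.111,"fingers":-1},{"tx":-10,"ty":-16,"tz":0,"wx":0.0421,"wy":0.0281,"wz":-0.111,"fingers":-1},{"tx":-10,"ty":-16,"tz":-5,"wx":0.0421,"wy":0.0281,"wz":-0.111,"fingers":-1},{"tx":-10,"ty":-16,"tz":-5,"wx":0.0421,"wy":0.0281,"wz":-0.111,"fingers":-1},{"tx":-10,"ty":-16,"tz":-10,"wx":0.0421,"wy":0.0281,"wz":-0.111,"fingers":-1},{"tx":-10,"ty":-16,"tz":-10,"wx":0.0421,"wy":0.0281,"wz":-0.111,"fingers":-1},{"tx":-10,"ty":-16,"tz":-10,"wx":0.0421,"wy":0.0281,"wz":-0.111,"fingers":-1},{"tx":-10,"ty":-16,"tz":-10,"wx":0.0421,"wy":0.0281,"wz":-0.111,"fingers":-1}]'
python3 -m jog '[{"tx":-10,"ty":-16,"tz":-10,"wx":0.0421,"wy":0.0281,"wz":-0.111,"fingers":-1},{"tx":-10,"ty":-16,"tz":-10,"wx":0.0421,"wy":0.0281,"wz":-0.111,"fingers":-1},{"tx":-11,"ty":-18,"tz":-10,"wx":0.0421,"wy":0.0281,"wz":-0.111,"fingers":-1},{"tx":-11,"ty":-18,"tz":-10,"wx":0.0421,"wy":0.0281,"wz":-0.111,"fingers":-1},{"tx":-11,"ty":-18,"tz":-10,"wx":0.0421,"wy":0.0281,"wz":-0.111,"fingers":-1},{"tx":0,"ty":0,"tz":0,"wx":0,"wy":0,"wz":0,"fingers":-1},{"tx":0,"ty":0,"tz":0,"wx":0,"wy":0,"wz":0,"fingers":-1}]' 50
cat >> h.py <<'E'
def dishes(im,d,cp,vmax=70):
    P=cloud(cp,d); h,s,v=cv2.split(cv2.cvtColor(im,cv2.COLOR_RGB2HSV))
    m=((v<vmax)&(s<60)&(P[...,2]>.022)&(P[...,2]<.034)).astype(np.uint8)   # rim pixels by depth
    m=cv2.morphologyEx(m,cv2.MORPH_CLOSE,np.ones((3,3)))
    for c in blobs(m,30):
        q=np.array([P[y,x,:2] for x,y in c[:,0] if .02<P[y,x,2]<.034],np.float32)
        if len(q)<12: continue
        (x,y),(w,h),a=cv2.minAreaRect(q*1000)
        if 45<min(w,h) and max(w,h)<75: print("dish rim c",x/1000,y/1000,"wh",w,h,"yaw",np.radians(a)%(np.pi/2))
E
python3 - <<'E'
from h import *
plan([.440,-.174,.18],-1.825,0,sgn=1)
cp,im,d=shot("wrist","w10.png"); dishes(im,d,cp)
cp,im,d=shot("top","top10.png"); dishes(im,d,cp); survey(im,d,cp,False)
E
```

```text
time: 27.12
ee_pos: [0.4926, -0.0888, 0.2232]
tool_rot: [1.72, 2.331, -0.02]
force: [0.2, -0.1, 0.7]
width: 0.0854
finger_force: 0.0
time: 27.7
ee_pos: [0.4394, -0.175, 0.1725]
tool_rot: [-2.483, -1.919, -0.006]
force: [0.4, 0.1, -0.4]
width: 0.0855
finger_force: 0.0
shift mm [0.6 1.  7.5] turn [-0.0054  0.0005  0.0006] |w| 0.005 t 27.7 j [-0.66 -0.29 -0.41  1.45  0.    1.17]
dish rim c 0.4410167236328125 -0.17258241271972657 wh 59.04243850708008 57.046600341796875 yaw 1.3251171862320512
dish rim c 0.5516863403320312 -0.16342823791503908 wh 57.8162841796875 59.203765869140625 yaw 1.3167958730899898
rod yellow px [287. 135.] mid [0.7232 0.0739 0.013 ] len 0.14998128125756965 dir(far) 0.21096144076291087 z90 0.18386365064141405
rod red px [175. 163.] mid [0.6405 0.3929 0.013 ] len 0.17324211897992858 dir(far) 0.8333338708535565 z90 0.18167174825657864
rod blue px [484. 189.] mid [ 0.5658 -0.4787  0.013 ] len 0.04915752221981466 dir(far) -0.12903511582658578 z90 0.08782364961276135
dish? px [167. 228.] mid [0.4534 0.4024 0.02  ] sz 0.057476270675857664 0.05046711746272577 yaw 1.4493609368311902
dish? px [371. 193.] mid [ 0.5511 -0.1642  0.02  ] sz 0.06316958390852151 0.05881801742899811 yaw 1.3204372349920623
```

View pics/w10.png

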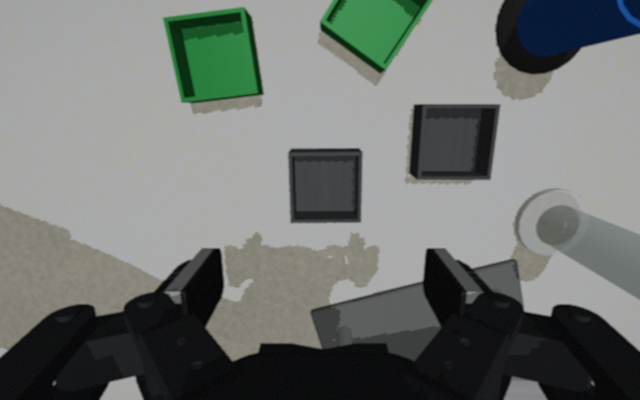

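Wrist view: the dark dish at (325,187) is square with the fingers and centred. Measured centre is (0.441, −0.1726).

```bash
python3 -m jog '[{"tx":2,"ty":2,"tz":-20,"wx":-0.005,"wy":0,"wz":0,"fingers":-1},{"tx":0,"ty":0,"tz":-30,"wx":0,"wy":0,"wz":0,"fingers":-1},{"tx":0,"ty":0,"tz":-30,"wx":0,"wy":0,"wz":0,"fingers":-1},{"tx":0,"ty":0,"tz":-30,"wx":0,"wy":0,"wz":0,"fingers":-1},{"tx":0,"ty":0,"tz":-20,"wx":0,"wy":0,"wz":0,"fingers":-1},{"tx":0,"ty":0,"tz":-12,"wx":0,"wy":0,"wz":0,"fingers":-1},{"tx":0,"ty":0,"tz":-6,"wx":0,"wy":0,"wz":0,"fingers":-1},{"tx":0,"ty":0,"tz":0,"wx":0,"wy":0,"wz":0,"fingers":-1},{"tx":0,"ty":0,"tz":0,"wx":0,"wy":0,"wz":0,"fingers":-1}]'
python3 -m jog '[{"tx":0,"ty":0,"tz":0,"wx":0,"wy":0,"wz":0,"fingers":1},{"tx":0,"ty":0,"tz":0,"wx":0,"wy":0,"wz":0,"fingers":1},{"tx":0,"ty":0,"tz":0,"wx":0,"wy":0,"wz":0,"fingers":1},{"tx":0,"ty":0,"tz":0,"wx":0,"wy":0,"wz":0,"fingers":1},{"tx":0,"ty":0,"tz":0,"wx":0,"wy":0,"wz":0,"fingers":1}]' 50
python3 - <<'E'
from h import *
plan([.441,-.1726,.022],-1.825,0,sgn=1); print(env.read_state()["ee_pos"])
E
```

```text
time: 28.55
ee_pos: [0.4426, -0.1723, 0.0268]
tool_rot: [2.481, 1.922, 0.002]
force: [0.9, 0.1, 0.1]
width: 0.0855
finger_force: 0.0
time: 28.97
ee_pos: [0.4427, -0.1728, 0.0271]
tool_rot: [2.482, 1.921, 0.003]
force: [-0.6, 1.4, 6.3]
width: 0.0586
finger_force: 54.5
shift mm [-1.7  0.2 -5.1] turn [ 0.0016  0.0034 -0.0008] |w| 0.004 t 28.97 j [-0.65 -0.2  -0.61  1.16  0.    1.18]
[ 0.4427 -0.1728  0.0271]
```

```bash
cat >> slope.py <<'E'
O=np.array([.4084,-.452,.0223]); RS=np.stack([-Rs[:,1]*-1*-1,Rs[:,0],-Rs[:,2]],1); RS[:,0]=np.cross(RS[:,1],RS[:,2])
def S(x,y,z): return O+Rs@np.array([x,y,z])
E
python3 -m jog '[{"tx":0,"ty":0,"tz":10,"wx":0,"wy":0,"wz":0,"fingers":1},{"tx":0,"ty":0,"tz":30,"wx":0,"wy":0,"wz":0,"fingers":1},{"tx":0,"ty":0,"tz":40,"wx":0,"wy":0,"wz":0,"fingers":1},{"tx":0,"ty":0,"tz":40,"wx":0,"wy":0,"wz":0,"fingers":1},{"tx":0,"ty":0,"tz":40,"wx":0,"wy":0,"wz":0,"fingers":1},{"tx":0,"ty":0,"tz":20,"wx":0,"wy":0,"wz":0,"fingers":1}]'
python3 - <<'E'
from slope import *
print("final TCP",S(.085,.033,.030), env.read_state()["width"]); plan(S(.085,.033,.10),Rm=RS)
for v in (.1,.03): print(S(.085,.033,v))
E
```

```text
time: 29.47
ee_pos: [0.4427, -0.1729, 0.2117]
tool_rot: [2.479, 1.919, 0.004]
force: [1.1, -0.6, -1.4]
width: 0.0589
finger_force: 54.4
final TCP [ 0.4763 -0.4285  0.0859] 0.05893478801476754
shift mm [  13.2 -278.2  -62.7] turn [ 0.2828 -0.3464  0.3244] |w| 0.552 t 29.47 j [-0.65 -0.3  -0.35  1.51  0.    1.18]
[ 0.456 -0.451  0.149]
[ 0.4763 -0.4285  0.0859]
```

```bash
python3 -m jog '[{"tx":0,"ty":-15,"tz":5,"wx":0.0283,"wy":-0.0346,"wz":0.0324,"fingers":1},{"tx":1,"ty":-28,"tz":0,"wx":0.0283,"wy":-0.0346,"wz":0.0324,"fingers":1},{"tx":1,"ty":-32,"tz":0,"wx":0.0283,"wy":-0.0346,"wz":0.0324,"fingers":1},{"tx":1,"ty":-32,"tz":0,"wx":0.0283,"wy":-0.0346,"wz":0.0324,"fingers":1},{"tx":1,"ty":-32,"tz":0,"wx":0.0283,"wy":-0.0346,"wz":0.0324,"fingers":1},{"tx":1,"ty":-32,"tz":-5,"wx":0.0283,"wy":-0.0346,"wz":0.0324,"fingers":1},{"tx":2,"ty":-32,"tz":-10,"wx":0.0283,"wy":-0.0346,"wz":0.0324,"fingers":1},{"tx":2,"ty":-30,"tz":-15,"wx":0.0283,"wy":-0.0346,"wz":0.0324,"fingers":1},{"tx":2,"ty":-25,"tz":-20,"wx":0.0283,"wy":-0.0346,"wz":0.0324,"fingers":1},{"tx":2,"ty":-20,"tz":-18,"wx":0.0283,"wy":-0.0346,"wz":0.0324,"fingers":1}]'
python3 -m jog '[{"tx":0,"ty":0,"tz":0,"wx":0,"wy":0,"wz":0,"fingers":1},{"tx":0,"ty":0,"tz":0,"wx":0,"wy":0,"wz":0,"fingers":1}]'
python3 - <<'E'
from slope import *
plan(S(.085,.033,.045),Rm=RS);plan(S(.085,.033,.030),Rm=RS); print(Rs.T@(env.read_state()["ee_pos"]-O))
E
```

```text
time: 30.3
ee_pos: [0.4543, -0.4527, 0.1425]
tool_rot: [-2.076, -2.241, -0.694]
force: [0.8, -1.3, -0.3]
width: 0.0586
finger_force: 54.3
time: 30.47
ee_pos: [0.4535, -0.4504, 0.14]
tool_rot: [-2.076, -2.232, -0.694]
force: [0.1, 0.1, -0.8]
width: 0.0588
finger_force: 54.2
shift mm [ 18.5  17.  -40.5] turn [-0.0065 -0.0084  0.    ] |w| 0.011 t 30.47 j [-1.17  0.39  0.17  1.56  0.4   0.29]
shift mm [ 22.8  21.8 -54. ] turn [-0.0065 -0.0084  0.    ] |w| 0.011 t 30.47 j [-1.17  0.39  0.17  1.56  0.4   0.29]
[0.0798 0.0312 0.0924]
```

```bash
python3 -m jog '[{"tx":5,"ty":4,"tz":-9,"wx":-0.006,"wy":-0.008,"wz":0,"fingers":1},{"tx":5,"ty":5,"tz":-12,"wx":0,"wy":0,"wz":0,"fingers":1},{"tx":5,"ty":5,"tz":-12,"wx":0,"wy":0,"wz":0,"fingers":1},{"tx":4,"ty":4,"tz":-9,"wx":0,"wy":0,"wz":0,"fingers":1},{"tx":2,"ty":2,"tz":-5,"wx":0,"wy":0,"wz":0,"fingers":1},{"tx":1,"ty":1,"tz":-3,"wx":0,"wy":0,"wz":0,"fingers":1},{"tx":0,"ty":0,"tz":0,"wx":0,"wy":0,"wz":0,"fingers":1},{"tx":0,"ty":0,"tz":0,"wx":0,"wy":0,"wz":0,"fingers":1}]'
python3 - <<'E'
from slope import *
plan(S(.085,.033,.030),Rm=RS); print(Rs.T@(env.read_state()["ee_pos"]-O))
cp,im,d=shot("wrist","w11.png")
E
```

```text
time: 31.13
ee_pos: [0.4768, -0.4293, 0.0934]
tool_rot: [-2.079, -2.249, -0.695]
force: [0.6, 0.6, -1.2]
width: 0.0587
finger_force: 54.4
shift mm [-0.5  0.8 -7.5] turn [ 0.0052  0.0024 -0.0022] |w| 0.006 t 31.13 j [-1.12  0.38  0.07  1.44  0.41  0.33]
[0.0878 0.0344 0.0368]
```

View pics/w11.png

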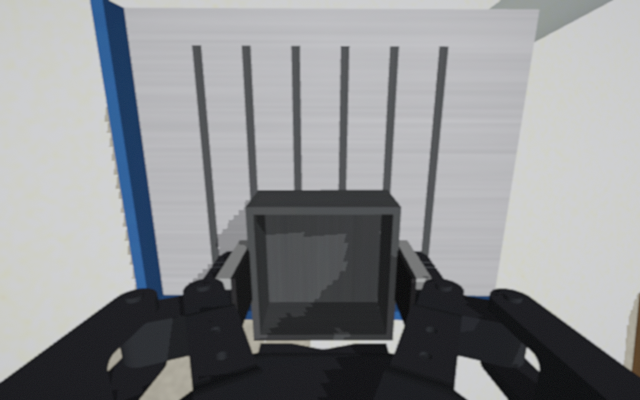

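Wrist view: the dish is held square to the plate, with the low-side ledges at the left (130,200) and below (320,300). I lower the last 8 mm, let go, and lift along the plate normal.

```bash
python3 -m jog '[{"tx":1,"ty":0,"tz":-3,"wx":0,"wy":0,"wz":0,"fingers":1},{"tx":1,"ty":0,"tz":-3,"wx":0,"wy":0,"wz":0,"fingers":1},{"tx":0,"ty":0,"tz":-2,"wx":0,"wy":0,"wz":0,"fingers":1},{"tx":0,"ty":0,"tz":0,"wx":0,"wy":0,"wz":0,"fingers":1},{"tx":0,"ty":0,"tz":0,"wx":0,"wy":0,"wz":0,"fingers":1}]'
python3 - <<'E'
from slope import *
print(Rs.T@(env.read_state()["ee_pos"]-O))
E
python3 -m jog '[{"tx":0,"ty":0,"tz":0,"wx":0,"wy":0,"wz":0,"fingers":-1},{"tx":0,"ty":0,"tz":0,"wx":0,"wy":0,"wz":0,"fingers":-1},{"tx":0,"ty":0,"tz":0,"wx":0,"wy":0,"wz":0,"fingers":-1},{"tx":0,"ty":0,"tz":0,"wx":0,"wy":0,"wz":0,"fingers":-1},{"tx":-1,"ty":-1,"tz":4,"wx":0,"wy":0,"wz":0,"fingers":-1},{"tx":-3,"ty":-3,"tz":9,"wx":0,"wy":0,"wz":0,"fingers":-1},{"tx":-5,"ty":-5,"tz":15,"wx":0,"wy":0,"wz":0,"fingers":-1},{"tx":-8,"ty":-9,"tz":25,"wx":0,"wy":0,"wz":0,"fingers":-1},{"tx":-8,"ty":-9,"tz":25,"wx":0,"wy":0,"wz":0,"fingers":-1},{"tx":0,"ty":0,"tz":20,"wx":0,"wy":0,"wz":0,"fingers":-1}]'
cat >> slope.py <<'E'
def onplate(im,d,cp):
    P=(cloud(cp,d)-O)@Rs; h,s,v=cv2.split(cv2.cvtColor(im,cv2.COLOR_RGB2HSV))
    m=(v<90)&(s<70)&(abs(P[...,0]-.09)<.1)&(abs(P[...,1]-.07)<.08)&(P[...,2]>.022)&(P[...,2]<.036)
    m=cv2.morphologyEx(m.astype(np.uint8),cv2.MORPH_CLOSE,np.ones((3,3)))
    for c in blobs(m,20):
        q=np.array([P[y,x] for x,y in c[:,0]],np.float32); q=q[(q[:,2]>.02)&(q[:,2]<.037)]
        if len(q)<8: continue
        (x,y),(w,h),a=cv2.minAreaRect(q[:,:2]*1000); print("on plate",x,y,"wh",w,h,"ang",a,"z",np.median(q[:,2]))
E
python3 - <<'E'
from slope import *
cp,im,d=shot("wrist","w12.png"); onplate(im,d,cp)
cp,im,d=shot("top","top12.png"); onplate(im,d,cp); dishes(im,d,cp)
print(env.read_state()["ee_pos"])
E
```

```text
time: 31.6
ee_pos: [0.4785, -0.4281, 0.0839]
tool_rot: [-2.078, -2.246, -0.697]
force: [-0.7, 4.8, -0.1]
width: 0.0589
finger_force: 54.2
[0.0865 0.0326 0.0274]
time: 32.43
ee_pos: [0.4524, -0.4582, 0.1853]
tool_rot: [2.081, 2.248, 0.694]
force: [1.2, -0.2, 0.7]
width: 0.0854
finger_force: 0.0
on plate 30.73421287536621 31.931812286376953 wh 60.691551208496094 60.76615905761719 ang 0.00033954193349927664 z 0.026416987
on plate 30.86326026916504 31.257753372192383 wh 62.53826904296875 62.345008850097656 ang 2.2639522552490234 z 0.026063723
[ 0.4539 -0.4586  0.1877]
```

View pics/w12.png

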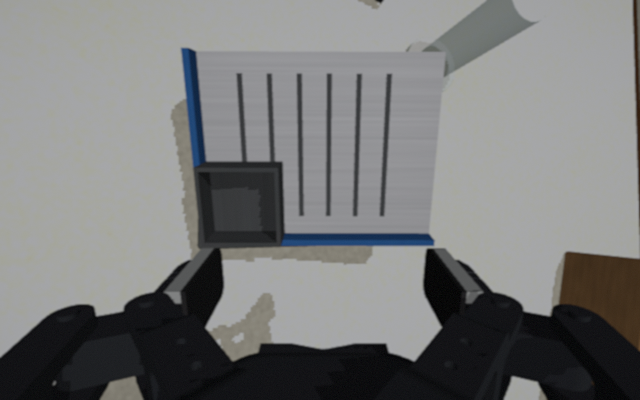

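The first dish sits in the low corner: centre (30.7, 31.5) mm in plate axes, 0° turned. Now the second dish.

Run:
```python
from slope import *
plan([.551,-.163,.18],-1.825,0,sgn=1)
```

```text
shift mm [ 97.1 295.6  -7.7] turn [-0.2689  0.3563 -0.3272] |w| 0.554 t 32.53 j [-1.17  0.37  0.24  1.62  0.4   0.28]
```

```bash
python3 -m jog '[{"tx":0,"ty":15,"tz":12,"wx":-0.0269,"wy":0.0356,"wz":-0.0327,"fingers":-1},{"tx":8,"ty":28,"tz":5,"wx":-0.0269,"wy":0.0356,"wz":-0.0327,"fingers":-1},{"tx":10,"ty":32,"tz":0,"wx":-0.0269,"wy":0.0356,"wz":-0.0327,"fingers":-1},{"tx":10,"ty":32,"tz":0,"wx":-0.0269,"wy":0.0356,"wz":-0.0327,"fingers":-1},{"tx":10,"ty":34,"tz":0,"wx":-0.0269,"wy":0.0356,"wz":-0.0327,"fingers":-1},{"tx":10,"ty":34,"tz":0,"wx":-0.0269,"wy":0.0356,"wz":-0.0327,"fingers":-1},{"tx":12,"ty":34,"tz":-4,"wx":-0.0269,"wy":0.0356,"wz":-0.0327,"fingers":-1},{"tx":12,"ty":32,"tz":-6,"wx":-0.0269,"wy":0.0356,"wz":-0.0327,"fingers":-1},{"tx":12,"ty":30,"tz":-6,"wx":-0.0269,"wy":0.0356,"wz":-0.0327,"fingers":-1},{"tx":12,"ty":22,"tz":-6,"wx":-0.0269,"wy":0.0356,"wz":-0.0327,"fingers":-1}]'
python3 -m jog '[{"tx":0,"ty":0,"tz":0,"wx":0,"wy":0,"wz":0,"fingers":-1},{"tx":0,"ty":0,"tz":0,"wx":0,"wy":0,"wz":0,"fingers":-1}]'
python3 - <<'E'
from slope import *
plan([.5517,-.1634,.025],-1.825,0,sgn=1)
cp,im,d=shot("wrist","w13.png"); dishes(im,d,cp); survey(im,d,cp,False)
cp,im,d=shot("top","top13.png"); onplate(im,d,cp)
E
```

```text
time: 33.37
ee_pos: [0.5501, -0.1606, 0.1781]
tool_rot: [-2.484, -1.917, -0.004]
force: [-0.6, 1.0, -0.1]
width: 0.0855
finger_force: 0.0
time: 33.53
ee_pos: [0.5501, -0.1612, 0.1771]
tool_rot: [-2.478, -1.921, -0.005]
force: [-0.2, -0.0, 0.4]
width: 0.0853
finger_force: 0.0
shift mm [   1.6   -2.2 -152.1] turn [-0.0071 -0.0013 -0.0022] |w| 0.008 t 33.53 j [-0.52  0.03 -0.12  1.43  0.01  1.31]
dish rim c 0.5522203369140625 -0.1629849090576172 wh 58.90673828125 56.94524383544922 yaw 1.3156456538151844
on plate 30.25826072692871 31.934967041015625 wh 61.52432632446289 61.72443389892578 ang 0.3800819218158722 z 0.026189137
```

```bash
python3 -m jog '[{"tx":2,"ty":-2,"tz":-22,"wx":-0.007,"wy":0,"wz":0,"fingers":-1},{"tx":0,"ty":0,"tz":-30,"wx":0,"wy":0,"wz":0,"fingers":-1},{"tx":0,"ty":0,"tz":-30,"wx":0,"wy":0,"wz":0,"fingers":-1},{"tx":0,"ty":0,"tz":-30,"wx":0,"wy":0,"wz":0,"fingers":-1},{"tx":0,"ty":0,"tz":-22,"wx":0,"wy":0,"wz":0,"fingers":-1},{"tx":0,"ty":0,"tz":-12,"wx":0,"wy":0,"wz":0,"fingers":-1},{"tx":0,"ty":0,"tz":-5,"wx":0,"wy":0,"wz":0,"fingers":-1},{"tx":0,"ty":0,"tz":0,"wx":0,"wy":0,"wz":0,"fingers":-1},{"tx":0,"ty":0,"tz":0,"wx":0,"wy":0,"wz":0,"fingers":-1}]'
python3 -m jog '[{"tx":0,"ty":0,"tz":0,"wx":0,"wy":0,"wz":0,"fingers":1},{"tx":0,"ty":0,"tz":0,"wx":0,"wy":0,"wz":0,"fingers":1},{"tx":0,"ty":0,"tz":0,"wx":0,"wy":0,"wz":0,"fingers":1},{"tx":0,"ty":0,"tz":0,"wx":0,"wy":0,"wz":0,"fingers":1},{"tx":0,"ty":0,"tz":0,"wx":0,"wy":0,"wz":0,"fingers":1}]' 50
python3 -m jog '[{"tx":0,"ty":0,"tz":10,"wx":0,"wy":0,"wz":0,"fingers":1},{"tx":0,"ty":0,"tz":30,"wx":0,"wy":0,"wz":0,"fingers":1},{"tx":0,"ty":0,"tz":40,"wx":0,"wy":0,"wz":0,"fingers":1},{"tx":0,"ty":0,"tz":40,"wx":0,"wy":0,"wz":0,"fingers":1},{"tx":0,"ty":0,"tz":40,"wx":0,"wy":0,"wz":0,"fingers":1},{"tx":0,"ty":0,"tz":40,"wx":0,"wy":0,"wz":0,"fingers":1}]'
python3 - <<'E'
from slope import *
print(S(.135,.033,.1)); plan(S(.135,.033,.10),Rm=RS)
E
```

```text
time: 34.38
ee_pos: [0.5523, -0.166, 0.0279]
tool_rot: [2.486, 1.918, 0.0]
force: [0.1, 0.7, -0.9]
width: 0.0854
finger_force: 0.0
time: 34.8
ee_pos: [0.5528, -0.1657, 0.0283]
tool_rot: [2.484, 1.919, 0.0]
force: [-0.7, -0.0, 5.8]
width: 0.0588
finger_force: 54.6
time: 35.3
ee_pos: [0.5514, -0.1648, 0.2296]
tool_rot: [2.486, 1.92, -0.0]
force: [1.7, -0.8, -0.8]
width: 0.0588
finger_force: 54.3
[ 0.5034 -0.4499  0.1647]
shift mm [ -48.  -285.2  -64.8] turn [ 0.2802 -0.353   0.3252] |w| 0.556 t 35.3 j [-0.52  0.02 -0.02  1.52 -0.    1.31]
```

```bash
python3 -m jog '[{"tx":-4,"ty":-15,"tz":0,"wx":0.028,"wy":-0.0353,"wz":0.0325,"fingers":1},{"tx":-5,"ty":-28,"tz":0,"wx":0.028,"wy":-0.0353,"wz":0.0325,"fingers":1},{"tx":-5,"ty":-32,"tz":0,"wx":0.028,"wy":-0.0353,"wz":0.0325,"fingers":1},{"tx":-5,"ty":-32,"tz":0,"wx":0.028,"wy":-0.0353,"wz":0.0325,"fingers":1},{"tx":-5,"ty":-32,"tz":0,"wx":0.028,"wy":-0.0353,"wz":0.0325,"fingers":1},{"tx":-5,"ty":-32,"tz":0,"wx":0.028,"wy":-0.0353,"wz":0.0325,"fingers":1},{"tx":-5,"ty":-32,"tz":-10,"wx":0.028,"wy":-0.0353,"wz":0.0325,"fingers":1},{"tx":-5,"ty":-32,"tz":-15,"wx":0.028,"wy":-0.0353,"wz":0.0325,"fingers":1},{"tx":-5,"ty":-28,"tz":-20,"wx":0.028,"wy":-0.0353,"wz":0.0325,"fingers":1},{"tx":-4,"ty":-22,"tz":-18,"wx":0.028,"wy":-0.0353,"wz":0.0325,"fingers":1}]'
python3 -m jog '[{"tx":0,"ty":0,"tz":0,"wx":0,"wy":0,"wz":0,"fingers":1},{"tx":0,"ty":0,"tz":0,"wx":0,"wy":0,"wz":0,"fingers":1}]'
python3 - <<'E'
from slope import *
plan(S(.135,.0305,.030),Rm=RS); print(Rs.T@(env.read_state()["ee_pos"]-O))
E
```

```text
time: 36.13
ee_pos: [0.5029, -0.4527, 0.1638]
tool_rot: [-2.08, -2.244, -0.699]
force: [0.5, 0.5, -1.2]
width: 0.0588
finger_force: 54.3
time: 36.3
ee_pos: [0.5022, -0.4509, 0.1611]
tool_rot: [-2.081, -2.234, -0.698]
force: [-0.6, 0.9, -1.4]
width: 0.0588
finger_force: 54.3
shift mm [ 21.9  21.1 -60.2] turn [-0.004  -0.0033  0.0027] |w| 0.006 t 36.3 j [-1.1   0.45  0.29  1.58  0.42  0.36]
[0.1327 0.0312 0.0974]
```

```bash
python3 -m jog '[{"tx":4,"ty":4,"tz":-10,"wx":-0.004,"wy":-0.003,"wz":0.003,"fingers":1},{"tx":5,"ty":5,"tz":-14,"wx":0,"wy":0,"wz":0,"fingers":1},{"tx":5,"ty":5,"tz":-13,"wx":0,"wy":0,"wz":0,"fingers":1},{"tx":4,"ty":4,"tz":-10,"wx":0,"wy":0,"wz":0,"fingers":1},{"tx":2,"ty":2,"tz":-6,"wx":0,"wy":0,"wz":0,"fingers":1},{"tx":1,"ty":1,"tz":-3,"wx":0,"wy":0,"wz":0,"fingers":1},{"tx":0,"ty":0,"tz":0,"wx":0,"wy":0,"wz":0,"fingers":1},{"tx":0,"ty":0,"tz":0,"wx":0,"wy":0,"wz":0,"fingers":1}]'
python3 - <<'E'
from slope import *
plan(S(.135,.0305,.030),Rm=RS); print(Rs.T@(env.read_state()["ee_pos"]-O))
E
```

```text
time: 36.97
ee_pos: [0.5249, -0.4293, 0.1084]
tool_rot: [-2.078, -2.25, -0.696]
force: [0.7, 0.3, -1.4]
width: 0.059
finger_force: 54.4
shift mm [-0.8 -0.5 -7.5] turn [ 0.005   0.0025 -0.0031] |w| 0.006 t 36.97 j [-1.06  0.45  0.19  1.46  0.42  0.4 ]
[0.1381 0.0331 0.0364]
```

```bash
python3 -m jog '[{"tx":0,"ty":-1,"tz":-3,"wx":0,"wy":0,"wz":0,"fingers":1},{"tx":0,"ty":0,"tz":-3,"wx":0,"wy":0,"wz":0,"fingers":1},{"tx":0,"ty":0,"tz":-1,"wx":0,"wy":0,"wz":0,"fingers":1},{"tx":0,"ty":0,"tz":0,"wx":0,"wy":0,"wz":0,"fingers":1},{"tx":0,"ty":0,"tz":0,"wx":0,"wy":0,"wz":0,"fingers":1}]'
python3 - <<'E'
from slope import *
print(Rs.T@(env.read_state()["ee_pos"]-O))
E
python3 -m jog '[{"tx":0,"ty":0,"tz":0,"wx":0,"wy":0,"wz":0,"fingers":-1},{"tx":0,"ty":0,"tz":0,"wx":0,"wy":0,"wz":0,"fingers":-1},{"tx":0,"ty":0,"tz":0,"wx":0,"wy":0,"wz":0,"fingers":-1},{"tx":0,"ty":0,"tz":0,"wx":0,"wy":0,"wz":0,"fingers":-1},{"tx":-1,"ty":-1,"tz":4,"wx":0,"wy":0,"wz":0,"fingers":-1},{"tx":-3,"ty":-3,"tz":9,"wx":0,"wy":0,"wz":0,"fingers":-1},{"tx":-5,"ty":-5,"tz":15,"wx":0,"wy":0,"wz":0,"fingers":-1},{"tx":-8,"ty":-9,"tz":25,"wx":0,"wy":0,"wz":0,"fingers":-1},{"tx":-8,"ty":-9,"tz":25,"wx":0,"wy":0,"wz":0,"fingers":-1},{"tx":0,"ty":0,"tz":30,"wx":0,"wy":0,"wz":0,"fingers":-1}]'
python3 -m jog '[{"tx":-10,"ty":0,"tz":30,"wx":0,"wy":0,"wz":0,"fingers":-1},{"tx":-10,"ty":0,"tz":30,"wx":0,"wy":0,"wz":0,"fingers":-1},{"tx":0,"ty":0,"tz":0,"wx":0,"wy":0,"wz":0,"fingers":-1},{"tx":0,"ty":0,"tz":0,"wx":0,"wy":0,"wz":0,"fingers":-1}]'
python3 - <<'E'
from slope import *
a=shot("wrist","w14.png"); onplate(a[1],a[2],a[0]); b=shot("side","side14.png"); c=shot("top","top14.png"); onplate(c[1],c[2],c[0])
i=cv2.resize(a[1],(400,250)); j=cv2.resize(b[1][110:310,140:460],(400,250)); k=c[1][100:300,130:530]
cv2.imwrite("pics/fin.png",np.vstack([np.hstack([i,j]),np.hstack([cv2.resize(k,(400,200)),cv2.resize(c[1][160:270,400:510],(400,200))])])[...,::-1])
E
```

```text
time: 37.38
ee_pos: [0.5246, -0.4301, 0.1003]
tool_rot: [-2.078, -2.248, -0.696]
force: [-0.4, 1.7, -0.9]
width: 0.0593
finger_force: 54.4
[0.1353 0.03   0.0294]
time: 38.22
ee_pos: [0.4979, -0.4585, 0.2094]
tool_rot: [-2.08, -2.247, -0.695]
force: [-0.1, -0.4, -0.1]
width: 0.0852
finger_force: 0.0
time: 38.55
ee_pos: [0.4796, -0.4585, 0.2717]
tool_rot: [2.077, 2.248, 0.693]
force: [-0.5, 0.3, 0.1]
width: 0.0856
finger_force: 0.0
on plate 60.66900634765625 32.19853210449219 wh 120.71070098876953 60.59433364868164 ang 0.23451560735702515 z 0.026608512
on plate 60.90647888183594 31.013198852539062 wh 121.06317138671875 65.48704528808594 ang 0.913835346698761 z 0.026146099
```

View pics/fin.png

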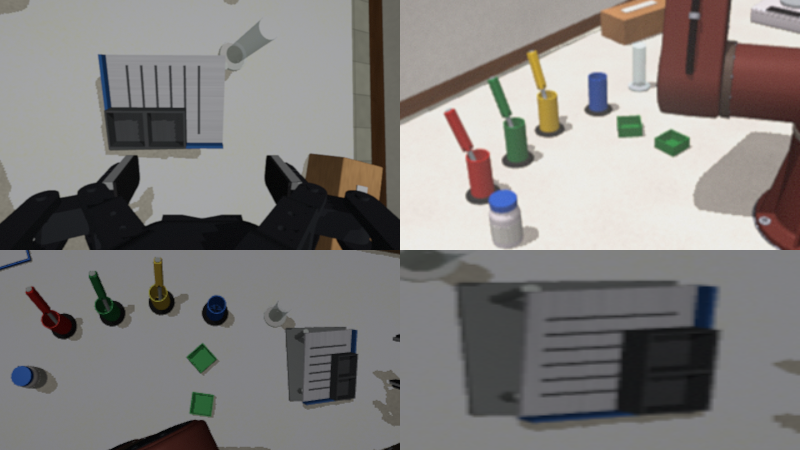

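The dishes lie side by side along the ledge, 120.7 × 60.6 mm together from the corner. All three rods stand in their own cups, and no view shows a blue rod. I hand in.

```bash
python3 -c "
from bench import env
print(env.hand_in())"
```

```text
the job is handed in; nothing more can be done
None
```

The job is handed in: the red, green and yellow rods stand in their own cups (no blue rod showed in any view), both dishes lie flat against the ledges, one in the low corner and the other touching it, and the jar and measuring cylinder were left where they stood.

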